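# Lid the plating pot and hold the probe centred in its guide

## Task

Set up the small steel plating pot for a dry fit: put the black lid on it so that it sits seated and level on the rim, and let go of it. Then lift the blue-handled probe out of its stand and lower its bare steel rod upright through the lid's brass guide hole, without the probe touching the lid or the pot, until the red band on the rod is level with the mouth of the guide. Finish while still holding the probe there, still and centred in the hole; leave the jar, the dish and the grey block where they are.

Things in the scene. Friction and masses are not known exactly. Their poses are not given: they have to be found in the camera images.
- pot: Open round steel pot, loose, 0.6 kg: 88 mm outside diameter, 62 mm high, wall 4 mm (80 mm mouth), inner floor 5 mm above its underside. Stands upright on the bench to the right of the microscope, without its lid. Origin: centre of its underside; z up.
- pot_rim (a point): Centre of the pot's mouth, level with the top of its rim, 62 mm above the pot's origin.
- lid: Loose round lid, 0.16 kg: black flange 96 mm wide, 4 mm thick; under it a ring, 71 mm outside, 5 mm deep, that drops into the pot's mouth with 4 mm play; on top a round brass bush 38 mm wide, 30 mm high (the grip); a straight 20 mm hole runs through. Starts right way up on the bench. Origin: centre of the ring's underside, z up; flange top +9, bush top +39 mm. Seated, origin 5 mm below the pot's rim.
- guide_mouth (a point): Centre of the guide hole's upper mouth, at the top of the brass bush, 39 mm above the lid's origin.
- stand: Fixed stand of the probe: grey square foot 70 x 70 x 10 mm carrying an upright white tube 28 mm in diameter whose top is 92 mm above the bench; its bore is 14 mm wide. Origin: centre of the foot's underside.
- probe: Loose round probe, 60 g, 138 mm long, upright in the stand. Origin: the tip; z points up to the handle. Steel rod 6 mm wide up to z 79 mm; white collar 21 mm wide to 84 (rests on the stand's tube, tip 13 mm above the bench); blue handle 16 mm wide to 134 (the grip); black cap to 138. Comes out straight up; 79 mm of rod hang in the tube.
- probe_tip (a point): The lower end of the probe's rod.
- red_band (a point): Centre of the red band, 8 mm high, on the probe's rod, 56 mm above the tip; to be brought to the guide's mouth.
- jar_amber: Bystander: amber bottle 46 mm in diameter, 86 mm high, on the left part of the bench. Origin: centre of its underside.
- dish_r: Bystander: round clear dish 84 mm in diameter, 16 mm high, on the left part of the bench. Origin: centre of its underside.
- block_grey: Bystander: dark grey block 40 x 62 x 20 mm, near the front right corner of the bench. Origin: centre of its underside.
Mind the look-alikes: they are no part of the job. Of the things that look like the lid, the larger one is meant.

How it is judged:
By the outcome, as a careful person would: the job done as asked, in the order asked, and still so for the second after the job is handed in, while the arm keeps its last pose, push and grip.
It also fails if it takes over 64 s, if anything falls off the work surface, if the arm or the gripper's body presses on something with over 40 N, if the wrist force passes 120 N, or if a joint passes its speed limit or range.

## Robot

A 6-joint arm with a two-finger parallel gripper is mounted at the origin on a cart in front of the work surface, level with it; the furniture and walls round the work are solid. World frame = base frame: x ahead of the robot, y to its left, z up, the work surface at z = 0. Lengths are in m, angles in rad, forces in N, time in s.
With the tool pointing down it reaches from about 0.425 to 0.95 m from the base axis. Payload 3.5 kg.
Tool frame: the origin (TCP) lies at the centre of the arm's flange, where the gripper is bolted on; the fingertips stand 173 mm ahead of it and the grasp point (between the pads) lies 155 mm ahead of it (ctrl.tcp_to_grasp is the distance from the TCP to the grasp point, in m); z points along the fingers, x is the direction in which the jaws open and shut, and the axes are right-handed (so a half turn about z gives the same grasp; the last joint's range is limited). The gripper opens to 85 mm and grips with 20 to 120 N. Pads are 22 mm wide; open, the fingers measure 114 mm over their backs; the gripper's body (76 mm by 85 mm) begins 54 mm behind the grasp point. The pads swing forward as they close: fully open they stand 13 mm farther back than shut.
Start: joints at [-1.39, 0.286, 1.577, -0, 1.279, -0.15], TCP at [0.219, -0.638, 0.405] pointing down, gripper open.
Joint ranges: [-2.77, 2.77], [-0.9, 2.22], [0.21, 2.48], [-1.53, 4.67], [0.24, 2.81], [-2.84, 2.84]. Speed limits (rad/s): [2.79, 2.79, 3.14, 3.14, 3.14, 3.14].

## Interface

Orientations are given as a unit quaternion [x, y, z, w].
In Python, from plant import readout, imaging, ctrl, spotter gives the robot as it stands.
- The arm moves only by the tool apply_moves, never from a script. Its argument "steps" is a list of rows, each an object of numbers: "tx", "ty", "tz": the shift along the tool's x, y, z in mm; "wx", "wy", "wz": the turn, a rotation vector about the tool's x, y, z in rad. In form: [{"tx": .., "ty": .., "tz": .., "wx": .., "wy": .., "wz": ..}, ...]. A call has 1 to 12 rows; each row is the pose to reach, as a shift and turn from the pose commanded when the call began, along the tool's axes at that moment; what a row does not reach only later rows make up. A row lasts 1/10 s, in which the tool goes at most 50 mm and 8.59 degrees, less where a joint would pass 70% of its speed; a pose out of reach is approached as far as the arm can. A call with a gripper value outside its range is refused whole. "hand" is the opening, from 0 (shut) to 1 (fully open), set as the call begins (left out, the last holds). The fingers move at their own pace and stop on an object; "force" is the grip in N (left out, the last holds). Time passes only in rows, so rows that repeat a pose let the fingers close. It gives the time, the measured TCP pose, the force and the opening at its end, in the units of the state.
- readout.get_state(): the state, without advancing time (a new reading comes with each control period).
- imaging.read_camera(name): name is "side" or "top"; returns a dict with "img" (400x640x3 uint8, red, green, blue), "vfov" (degrees; the focal length in pixels is half the picture's height over the tangent of half this angle, whatever the lens; pixels are square), "cx", "cy" (the principal point, pixels), "R" (3x3) and "t" (3): a world point X has camera coordinates R X + t. Camera axes: x right, y down, z forward; pixel columns grow to the right and rows downward; lengths in m; the calibration is good to about 2 mm. A picture is of the moment at which its call begins. There is no depth.
- ctrl.sign_off(): hands the job in, once; it reports no verdict.
Trained networks look in the newest picture that a camera, given by its name, has taken for a name from the list of things; names that differ only in an ending like _2 or _b are one class to them, and where a whole thing is asked for, a point or a joint stands for the part that bears it (a point fixed in the world has none). Each returns a list of dicts, best first, with "confidence" (0 to 1); they miss things now and then, are a little off and sometimes report something else, mostly with a low value. They report only what shows in the picture. A call takes as long as a camera call. They do not tell look-alikes from the thing itself.
- spotter.trace(camera, label): "region" (400x640 bool, what is visible of it) and "uv" ([column, row] in pixels, amid what is visible of it).
The state is a dict: "time": time; "qpos": joint angles; "dq": joint speeds; "joint_efforts": joint torques, N m; "eef_pos": TCP position; "tcp_rot": TCP orientation; "contact_force": force on the tool from outside, world axes, zero at the start; "wrist_torque": the same for the moment, N m; "opening": opening from 0.0 (shut) to 1.0 (fully open).
Only numpy, scipy, OpenCV 4.12 (cv2) and the standard library are available. Lean on these libraries where they do the work, as an engineer would, in place of code of your own. Each camera call takes 0.05 s, during which the arm holds its last target.

## Working session

There is one attempt and no reset: what is moved stays moved. The work goes in short steps, Python scripts to look and compute and a tool call to move; the robot and the scene stay as the last step left them, time stands still between calls to the robot, and variables do not carry over. Pictures are saved under pics/ and viewed, and the job is handed in when it is done.

Besides the shell and the picture viewer there is one more tool, called after "Emit:" as name([rows], argument=value, ...), one row to a line, values as JSON. apply_moves: Moves the arm, as the interface text tells. Its arguments: {"type":"object","properties":{"steps":{"type":"array","items":{"type":"object","properties":{"tx":{"type":"number"},"ty":{"type":"number"},"tz":{"type":"number"},"wx":{"type":"number"},"wy":{"type":"number"},"wz":{"type":"number"}}}},"hand":{"type":"number"},"force":{"type":"number"}},"required":["steps"]}

```bash
ls; mkdir -p pics
python3 - <<'E'
from plant import readout, imaging, ctrl, spotter
import cv2,numpy as np
s=readout.get_state(); print({k:np.round(v,4).tolist() for k,v in s.items()}); print(ctrl.tcp_to_grasp)
for n in ("side","top"):
    c=imaging.read_camera(n); cv2.imwrite(f"pics/{n}0.png",c["img"][:,:,::-1])
    print(n,c["vfov"],c["cx"],c["cy"],np.round(c["R"],4).tolist(),np.round(c["t"],4).tolist(), np.round(-np.array(c["R"]).T@c["t"],3))
    for l in ["pot","lid","stand","probe","jar_amber","dish_r","block_grey"]:
        for d in spotter.trace(n,l): 
            ys,xs=np.nonzero(d["region"])
            print(n,l,round(d["confidence"],2),np.round(d["uv"],1),xs.min(),xs.max(),ys.min(),ys.max())
E
```

```text
pics
{'time': 0.0, 'qpos': [-1.39, 0.2872, 1.5782, -0.0, 1.2786, -0.15], 'dq': [0.0003, 0.0002, -0.0008, -0.0011, 0.0014, 0.0003], 'joint_efforts': [-0.0006, -40.5979, -29.2626, -0.0001, 0.0058, 0.0], 'eef_pos': [0.2192, -0.6382, 0.4034], 'tcp_rot': [0.8139, -0.5811, -0.0008, -0.0008], 'contact_force': [-0.6886, -0.1628, -0.2733], 'wrist_torque': [-0.0203, -0.0399, 0.0595], 'opening': 0.9968}
0.1547
side 46.98955578225446 318.4314765135499 203.54370647120078 [[-0.0673, -0.9975, -0.0209], [-0.5574, 0.055, -0.8284], [0.8275, -0.0441, -0.5597]] [-0.0729, 0.333, 0.8833] [-0.55  -0.052  0.769]
side pot 0.61 [354.3 195.9] 342 373 182 215
side pot 0.43 [200.2 251.8] 186 218 240 263
side lid 0.65 [440.7 209.6] 420 453 198 220
side lid 0.56 [428.8 241.7] 417 441 233 249
side stand 0.62 [367.6 234.3] 353 380 212 247
side stand 0.23 [433.5 210.2] 420 452 199 220
side jar_amber 0.74 [164.4 237.9] 157 179 220 255
side dish_r 0.59 [201.9 255.5] 185 218 239 264
side block_grey 0.84 [476.4 228.6] 462 490 221 238
top 50.4615320067109 318.45830249885654 195.25636597938134 [[0.0083, -0.9999, 0.0116], [-0.9901, -0.0098, -0.1397], [0.1398, -0.0104, -0.9901]] [-0.1225, 0.4942, 1.1681] [ 0.327 -0.105  1.227]
top pot 0.83 [357.8 174.9] 341 373 160 193
top lid 0.73 [427.9 196.6] 416 447 181 212
top lid 0.59 [411.5 242.6] 401 423 231 253
top stand 0.83 [355.4 228.5] 343 371 217 243
top probe 0.37 [361.7 227.9] 357 365 224 231
top jar_amber 0.91 [172.1 229.2] 162 185 220 235
top jar_amber 0.63 [361.3 225.2] 357 365 224 232
top dish_r 0.86 [206.7 235.5] 192 221 222 251
top dish_r 0.15 [362.7 226.5] 357 365 224 232
top block_grey 0.63 [458.5 230.8] 448 472 222 239
```

Run:
```python
import cv2
for n,(a,b,c,d) in {"side":(320,520,150,280),"top":(320,500,140,270)}.items():
    i=cv2.imread(f"pics/{n}0.png"); cv2.imwrite(f"pics/{n}0c.png",cv2.resize(i[c:d,a:b],None,fx=4,fy=4,interpolation=cv2.INTER_CUBIC))
```

```text
(no output)
```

View pics/side0.png

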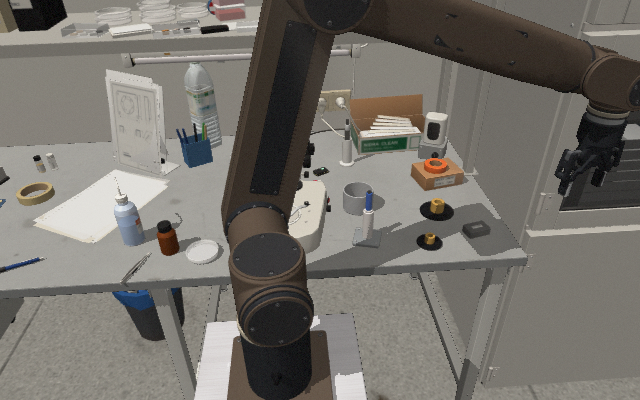

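View pics/top0.png

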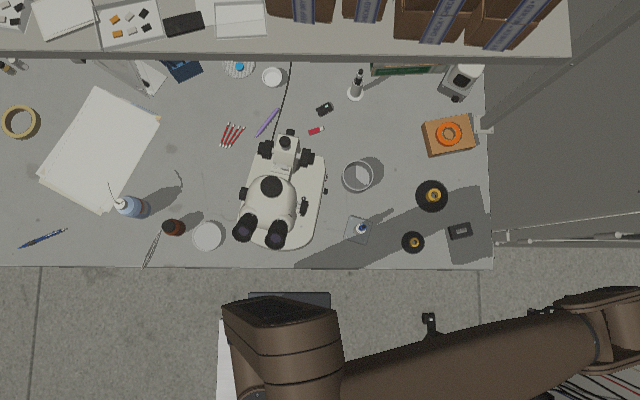

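```bash
sleep 0
```

```text
(no output)
```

View pics/side0c.png

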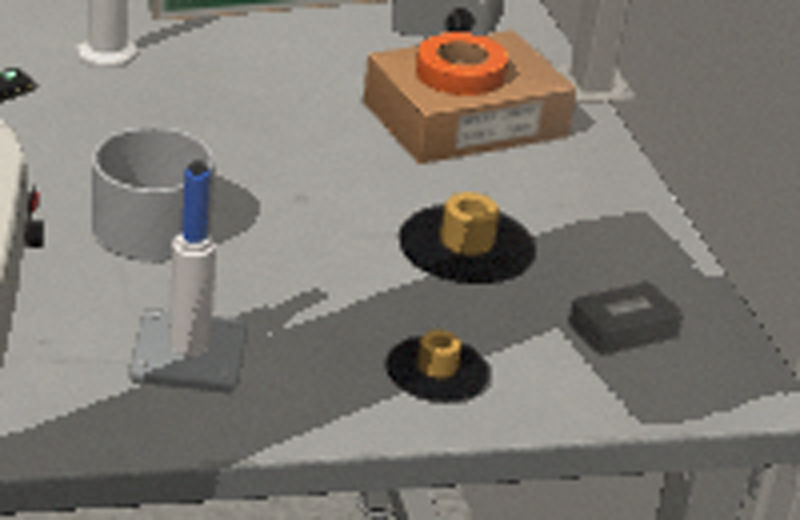

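View pics/top0c.png

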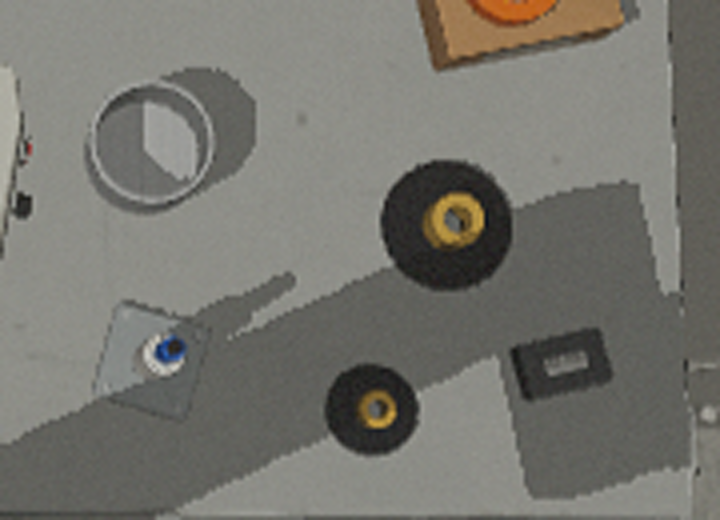

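The thing meant by "lid" could be either of two objects:
- The large black lid: top (432,196), side (437,210).
- The small look-alike: top (413,242), side (429,241).

The description says the larger one, so I take (432,196). For the probe, the blue-handled rod in the stand is at top (361,228), side (368,200). The white tube at top (356,90) has no blue handle, so I rule it out. The pot is at top (357,175). Next I'll localise them by fitting silhouettes.

```bash
cat > h.py <<'E'
from plant import readout, imaging, ctrl, spotter
import cv2,numpy as np
from scipy.optimize import least_squares, minimize
def f(c): return 200/np.tan(np.radians(c["vfov"])/2)
def proj(c,X):
    X=np.atleast_2d(X)@np.array(c["R"]).T+c["t"]; return X[:,:2]/X[:,2:]*f(c)+[c["cx"],c["cy"]]
def circ(r,z,n=48):
    a=np.linspace(0,2*np.pi,n,endpoint=False); return np.c_[r*np.cos(a),r*np.sin(a),0*a+z]
def hullmask(c,pts,s=8):
    # soft coverage image
    p=proj(c,pts); h=cv2.convexHull(((p+0.5)*16*1).astype(np.float32))[:,0]/16
    x0,y0=np.floor(h.min(0)).astype(int)-3; x1,y1=np.ceil(h.max(0)).astype(int)+4
    m=np.zeros(((y1-y0)*s,(x1-x0)*s),np.uint8)
    cv2.fillPoly(m,[np.round((h-[x0,y0])*s*16).astype(np.int32)],255,shift=4)
    out=np.zeros((400,640),np.float32); out[y0:y1,x0:x1]=cv2.resize(m,(x1-x0,y1-y0),interpolation=cv2.INTER_AREA)/255
    return out
def fit(obs,pts,x0,ignore=None):
    # obs: list of (cam, mask[,ignore mask]) ; pts in object frame ; solve xy
    def cost(xy):
        e=0
        for o in obs:
            d=(hullmask(o[0],pts+[xy[0],xy[1],0])-o[1])**2
            if len(o)>2: d=d*~o[2]
            e+=d.sum()
        return e
    r=minimize(cost,x0,method="Nelder-Mead",options=dict(initial_simplex=[x0,np.add(x0,[.01,0]),np.add(x0,[0,.01])],xatol=2e-5,fatol=.01))
    return r.x,r.fun
def ray(c,uv,z):
    d=np.array(c["R"]).T@np.array([(uv[0]-c["cx"])/f(c),(uv[1]-c["cy"])/f(c),1]); o=-np.array(c["R"]).T@c["t"]
    return o+d*(z-o[2])/d[2]
def blue(i): i=i.astype(int); return ((i[:,:,2]>i[:,:,0]+40)&(i[:,:,2]>i[:,:,1]+25))
def brass(i): i=i.astype(int); return ((i[:,:,0]>i[:,:,2]+45)&(i[:,:,0]<i[:,:,1]*1.7))
def box(m,a,b,c,d):
    o=np.zeros_like(m); o[c:d,a:b]=m[c:d,a:b]; return o
E
python3 - <<'E'
from h import *
C={n:imaging.read_camera(n) for n in("side","top")}
T,S=C["top"],C["side"]
# lid: black|brass
bx={"top":(410,452,175,218),"side":(415,458,194,224)}
lm={}; br={}
for n,c in C.items():
    i=c["img"]; dark=box(i.max(2)<48,*bx[n]); b=box(brass(i),*bx[n]); br[n]=b
    m=(dark|b).astype(np.uint8); m=cv2.morphologyEx(m,cv2.MORPH_CLOSE,np.ones((5,5),np.uint8)); lm[n]=m.astype(np.float32); print(n,m.sum(),b.sum())
L=np.r_[circ(.048,.005),circ(.048,.009),]
B=np.r_[circ(.019,.009),circ(.019,.039)]
for nm in (["top"],["side"],["top","side"]):
    print("bush",nm,fit([(C[n],br[n].astype(np.float32)) for n in nm],B,[.5,-.43]))
    obs=[]
    for n in nm:
        ig=cv2.dilate(br[n].astype(np.uint8),np.ones((3,3)))>0
        obs.append((C[n],lm[n],ig))
    print("flange",nm,fit(obs,L,[.5,-.43]))
# probe handle
bb={"top":(350,375,215,240),"side":(355,385,180,215)}
H=np.r_[circ(.008,.097),circ(.008,.147)]
for nm in (["top"],["side"],["top","side"]):
    print("handle",nm,[ (blue(C[n]["img"])&box(np.ones((400,640),bool),*bb[n])).sum() for n in nm],fit([(C[n],box(blue(C[n]["img"]),*bb[n]).astype(np.float32)) for n in nm],H,[.41,-.22]))
P=np.r_[circ(.044,0),circ(.044,.062)]
reg={n:spotter.trace(n,"pot")[0]["region"] for n in C}
pb=np.zeros((400,640),bool); pb[185:,360:]=1
print("pot",fit([(T,reg["top"].astype(np.float32))],P,[.55,-.22]),fit([(S,reg["side"].astype(np.float32),pb)],P,[.55,-.22]),fit([(T,reg["top"].astype(np.float32)),(S,reg["side"].astype(np.float32),pb)],P,[.55,-.22]))
E
```

```text
side 557 185
top 791 142
bush ['top'] (array([ 0.50191578, -0.4464566 ]), np.float64(33.36751937866211))
flange ['top'] (array([ 0.50088324, -0.44683197]), np.float64(52.042755126953125))
bush ['side'] (array([ 0.51063452, -0.44651312]), np.float64(10.85570240020752))
flange ['side'] (array([ 0.50914406, -0.44600618]), np.float64(17.939685821533203))
bush ['top', 'side'] (array([ 0.50474685, -0.44581014]), np.float64(77.1754150390625))
flange ['top', 'side'] (array([ 0.50270335, -0.44587202]), np.float64(114.20303344726562))
handle ['top'] [np.int64(24)] (array([ 0.40080846, -0.23099237]), np.float64(18.123554229736328))
handle ['side'] [np.int64(94)] (array([ 0.40560596, -0.2291745 ]), np.float64(22.574995040893555))
handle ['top', 'side'] [np.int64(24), np.int64(94)] (array([ 0.40064322, -0.22836452]), np.float64(48.61381149291992))
pot (array([ 0.55029191, -0.22642372]), np.float64(23.85848617553711)) (array([ 0.55742567, -0.22648472]), np.float64(16.87183380126953)) (array([ 0.55113108, -0.22606126]), np.float64(75.5170669555664))
```

Run:
```python
from h import *
C={n:imaging.read_camera(n) for n in("side","top")}
g=cv2.cvtColor(C["top"]["img"],cv2.COLOR_RGB2GRAY).astype(float)
for u in range(10,490,30):
    col=g[255:275,u-2:u+3].mean(1); d=np.abs(np.diff(col)); k=d.argmax(); w=d[max(0,k-1):k+2]; print(u,round(255.5+k+(w*np.arange(-1,2)[:len(w)]).sum()/w.sum(),2),round(d.max()),end=" | ")
print()
for u in range(20,560,40):
    col=g[40:66,u-2:u+3].mean(1); print(u,40.5+np.abs(np.diff(col)).argmax(),end=" | ")
print(C["side"].keys())
cv2.imwrite("pics/s1.png",cv2.resize(C["side"]["img"][130:300,0:320,::-1],None,fx=2.5,fy=2.5))
```

```text
10 265.62 35 | 40 265.7 49 | 70 265.44 46 | 100 265.78 22 | 130 266.76 36 | 160 266.81 43 | 190 266.44 51 | 220 266.43 27 | 250 267.75 35 | 280 267.83 45 | 310 268.5 30 | 340 269.32 39 | 370 268.85 29 | 400 268.78 46 | 430 268.77 41 | 460 264.27 36 | 
20 50.5 | 60 58.5 | 100 51.5 | 140 59.5 | 180 52.5 | 220 60.5 | 260 53.5 | 300 61.5 | 340 62.5 | 380 55.5 | 420 43.5 | 460 63.5 | 500 51.5 | 540 57.5 | dict_keys(['img', 'vfov', 'cx', 'cy', 'R', 't'])
```

Emit:
apply_moves([
  {"tx": -11,"ty": -41},
  {"tx": -22,"ty": -83},
  {"tx": -33,"ty": -125},
  {"tx": -44,"ty": -166},
  {"tx": -55,"ty": -208},
  {"tx": -66,"ty": -250},
  {"tx": -77,"ty": -291},
  {"tx": -89,"ty": -333},
  {"tx": -89,"ty": -333,"tz": 50},
  {"tx": -89,"ty": -333,"tz": 100},
  {"tx": -89,"ty": -333,"tz": 100},
  {"tx": -89,"ty": -333,"tz": 100},
])

```text
$.steps[0]: bad value
```

Run:
```python
from h import *
s=readout.get_state(); print({k:np.round(v,4).tolist() for k,v in s.items() if k in("time","qpos","eef_pos","tcp_rot","contact_force")})
for n,(a,b,c,d) in {"side":(320,520,100,250),"top":(330,510,130,260)}.items():
    cam=imaging.read_camera(n)
    i=cam["img"][:,:,::-1]; cv2.imwrite(f"pics/{n}1c.png",cv2.resize(i[c:d,a:b],None,fx=4,fy=4,interpolation=cv2.INTER_CUBIC))
    p=s["eef_pos"]; print(n,proj(cam,[p,[p[0],p[1],p[2]-.155],[p[0],p[1],p[2]-.173]]).round(1).tolist())
```

```text
{'time': 1.1, 'qpos': [-1.39, 0.2863, 1.5767, -0.0, 1.2786, -0.15], 'eef_pos': [0.2193, -0.6384, 0.4047], 'tcp_rot': [0.8139, -0.581, 0.0, 0.0], 'contact_force': [-1.7021, 0.2217, 0.3372]}
side [[605.5, 118.8], [581.0, 188.5], [578.4, 195.7]]
top [[594.0, 314.9], [549.1, 305.3], [544.8, 304.4]]
```

View pics/side1c.png

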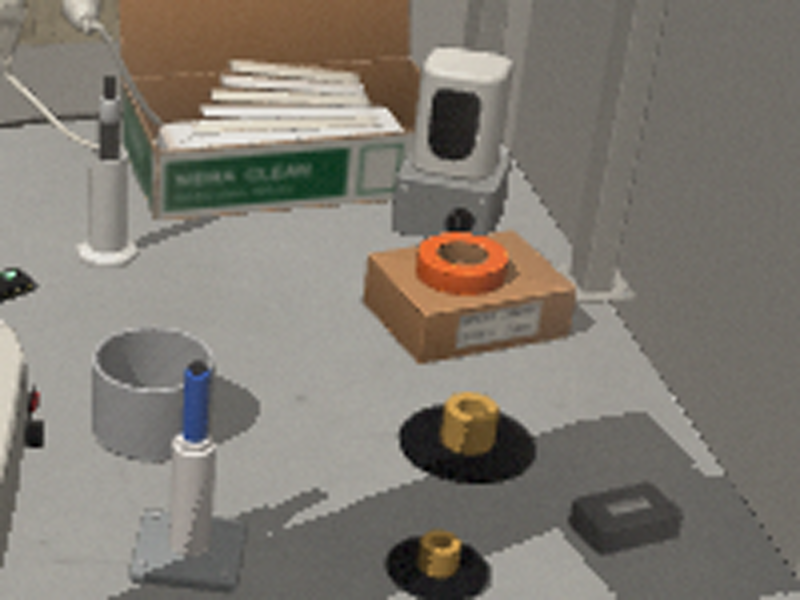

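View pics/top1c.png

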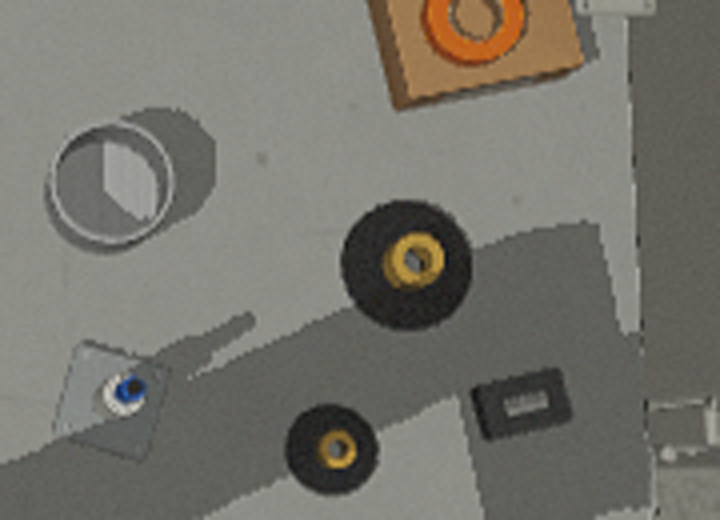

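Emit:
apply_moves([
  {"tx": -11,"ty": -41,"tz": 0,"wx": 0,"wy": 0,"wz": 0},
  {"tx": -22,"ty": -83,"tz": 0,"wx": 0,"wy": 0,"wz": 0},
  {"tx": -33,"ty": -125,"tz": 0,"wx": 0,"wy": 0,"wz": 0},
  {"tx": -44,"ty": -166,"tz": 0,"wx": 0,"wy": 0,"wz": 0},
  {"tx": -55,"ty": -208,"tz": 0,"wx": 0,"wy": 0,"wz": 0},
  {"tx": -66,"ty": -250,"tz": 0,"wx": 0,"wy": 0,"wz": 0},
  {"tx": -77,"ty": -291,"tz": 0,"wx": 0,"wy": 0,"wz": 0},
  {"tx": -89,"ty": -333,"tz": 0,"wx": 0,"wy": 0,"wz": 0},
  {"tx": -89,"ty": -333,"tz": 50,"wx": 0,"wy": 0,"wz": 0},
  {"tx": -89,"ty": -333,"tz": 100,"wx": 0,"wy": 0,"wz": 0},
  {"tx": -89,"ty": -333,"tz": 100,"wx": 0,"wy": 0,"wz": 0},
  {"tx": -89,"ty": -333,"tz": 100,"wx": 0,"wy": 0,"wz": 0},
])

```text
time: 2.4
eef_pos: [0.5052, -0.446, 0.3042]
tcp_rot: [0.814, -0.581, -0.001, -0.0]
contact_force: [0.3, -0.1, 0.1]
opening: 1.001
```

```bash
cat > look.py <<'E'
from h import *
import sys
tag=sys.argv[1]
s=readout.get_state(); print({k:np.round(v,4).tolist() for k,v in s.items() if k in("time","qpos","eef_pos","tcp_rot","contact_force","opening")})
for n,(a,b,c,d) in {"side":(320,520,100,250),"top":(330,510,130,260)}.items():
    cam=imaging.read_camera(n)
    i=cam["img"][:,:,::-1]; cv2.imwrite(f"pics/{n}{tag}.png",cv2.resize(i[c:d,a:b],None,fx=4,fy=4,interpolation=cv2.INTER_CUBIC))
    cv2.imwrite(f"pics/raw_{n}{tag}.png",i)
    p=s["eef_pos"]; q=proj(cam,[p,[p[0],p[1],p[2]-.155],[p[0],p[1],p[2]-.173]]); print(n,q.round(1).tolist(),"crop",((q-[a,c])*4).round().tolist())
E
python3 look.py 2
```

```text
{'time': 2.4, 'qpos': [-0.8736, 0.3756, 1.6546, 0.0001, 1.1138, 0.3665], 'eef_pos': [0.5052, -0.446, 0.3042], 'tcp_rot': [0.8138, -0.5811, -0.0012, -0.0003], 'contact_force': [0.2766, -0.145, 0.134], 'opening': 1.0011}
side [[451.0, 113.5], [442.9, 167.6], [442.1, 173.4]] crop [[524.0, 54.0], [492.0, 270.0], [488.0, 293.0]]
top [[467.7, 175.4], [446.1, 186.5], [444.0, 187.6]] crop [[551.0, 181.0], [464.0, 226.0], [456.0, 231.0]]
```

View pics/side2.png

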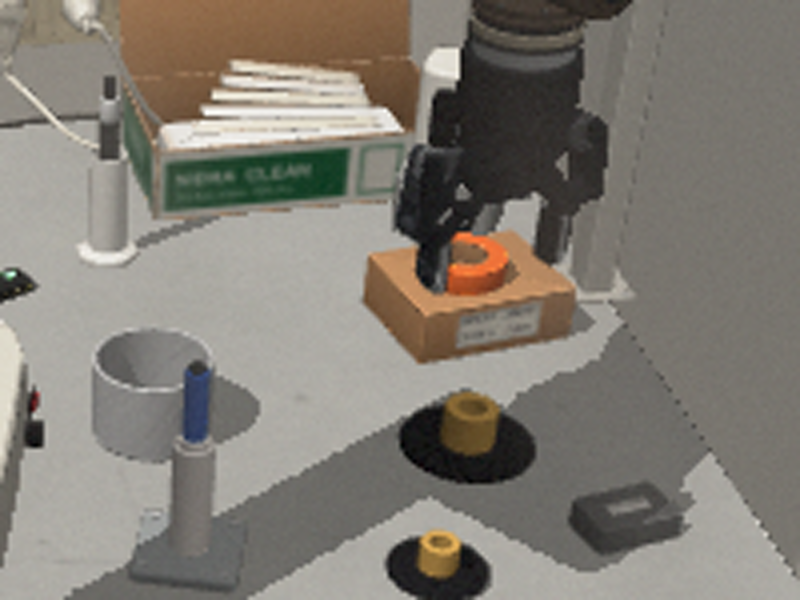

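View pics/top2.png

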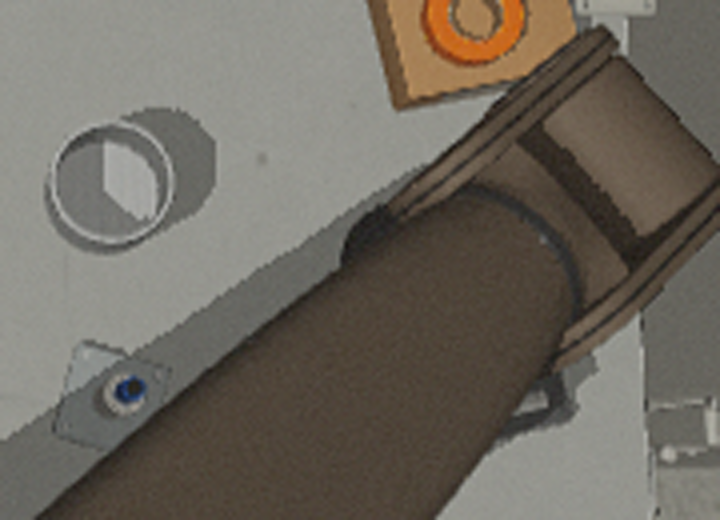

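The side view shows the gripper above the lid, with finger midpoint at crop (491,275). That matches the predicted (491,277). The cameras agree on y but differ by about 8 mm in x. So I'll turn the jaws to world x, letting the grasp centre x and tell me which camera is right.

Emit:
apply_moves([
  {"tx": 0,"ty": 0,"tz": 7,"wx": 0,"wy": 0,"wz": -0.13},
  {"tx": 0,"ty": 0,"tz": 14,"wx": 0,"wy": 0,"wz": -0.26},
  {"tx": 0,"ty": 0,"tz": 21,"wx": 0,"wy": 0,"wz": -0.39},
  {"tx": 0,"ty": 0,"tz": 28,"wx": 0,"wy": 0,"wz": -0.52},
  {"tx": 0,"ty": 0,"tz": 35,"wx": 0,"wy": 0,"wz": -0.65},
  {"tx": 0,"ty": 0,"tz": 42,"wx": 0,"wy": 0,"wz": -0.78},
  {"tx": 0,"ty": 0,"tz": 49,"wx": 0,"wy": 0,"wz": -0.91},
  {"tx": 0,"ty": 0,"tz": 56,"wx": 0,"wy": 0,"wz": -1.04},
  {"tx": 0,"ty": 0,"tz": 63,"wx": 0,"wy": 0,"wz": -1.17},
  {"tx": 0,"ty": 0,"tz": 70,"wx": 0,"wy": 0,"wz": -1.24},
  {"tx": 0,"ty": 0,"tz": 70,"wx": 0,"wy": 0,"wz": -1.24},
  {"tx": 0,"ty": 0,"tz": 70,"wx": 0,"wy": 0,"wz": -1.24},
])

```text
time: 3.7
eef_pos: [0.5057, -0.4471, 0.2377]
tcp_rot: [1.0, -0.001, 0.001, 0.002]
contact_force: [0.6, -0.6, 0.3]
opening: 0.998
```

```bash
python3 look.py 3
```

```text
{'time': 3.7, 'qpos': [-0.874, 0.4558, 1.6812, 0.0, 1.0, -0.8719], 'eef_pos': [0.5057, -0.4471, 0.2377], 'tcp_rot': [1.0, -0.001, 0.0015, 0.0017], 'contact_force': [0.5681, -0.5622, 0.2661], 'opening': 0.9978}
side [[447.7, 137.6], [440.1, 188.4], [439.3, 193.9]] crop [[511.0, 150.0], [480.0, 354.0], [477.0, 375.0]]
top [[458.0, 180.4], [438.9, 190.2], [437.0, 191.2]] crop [[512.0, 201.0], [436.0, 241.0], [428.0, 245.0]]
```

View pics/side3.png

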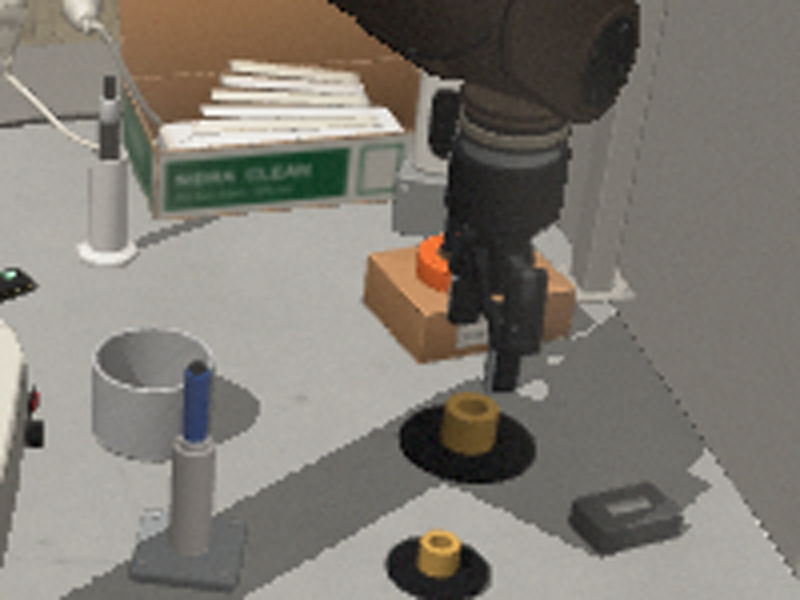

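View pics/raw_top3.png

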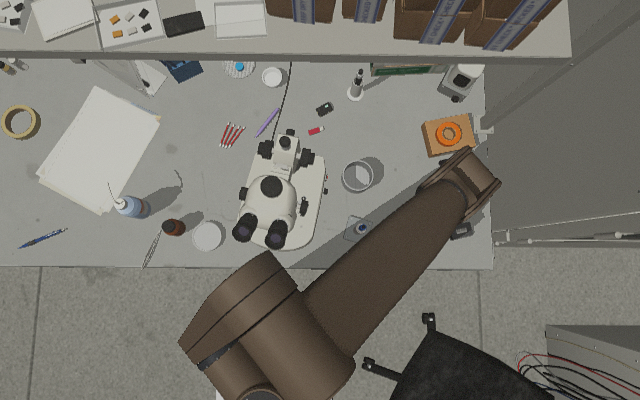

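Emit:
apply_moves([
  {"tx": 0,"ty": 0,"tz": 10,"wx": 0,"wy": 0,"wz": 0},
  {"tx": 0,"ty": 0,"tz": 20,"wx": 0,"wy": 0,"wz": 0},
  {"tx": 0,"ty": 0,"tz": 30,"wx": 0,"wy": 0,"wz": 0},
  {"tx": 0,"ty": 0,"tz": 40,"wx": 0,"wy": 0,"wz": 0},
  {"tx": 0,"ty": 0,"tz": 50,"wx": 0,"wy": 0,"wz": 0},
  {"tx": 0,"ty": 0,"tz": 51,"wx": 0,"wy": 0,"wz": 0},
  {"tx": 0,"ty": 0,"tz": 51,"wx": 0,"wy": 0,"wz": 0},
])

```text
time: 4.5
eef_pos: [0.5052, -0.4459, 0.1829]
tcp_rot: [1.0, -0.0, -0.0, -0.0]
contact_force: [0.6, 0.7, 0.3]
opening: 0.999
```

```bash
python3 look.py 4
```

```text
{'time': 4.5, 'qpos': [-0.8735, 0.5297, 1.6932, 0.0, 0.92, -0.8734], 'eef_pos': [0.5052, -0.4459, 0.1829], 'tcp_rot': [1.0, -0.0, -0.0004, -0.0005], 'contact_force': [0.6137, 0.6892, 0.2992], 'opening': 0.9989}
side [[444.5, 156.5], [437.3, 204.9], [436.5, 210.1]] crop [[498.0, 226.0], [469.0, 419.0], [466.0, 440.0]]
top [[450.2, 184.4], [432.9, 193.3], [431.2, 194.2]] crop [[481.0, 218.0], [412.0, 253.0], [405.0, 257.0]]
```

View pics/side4.png

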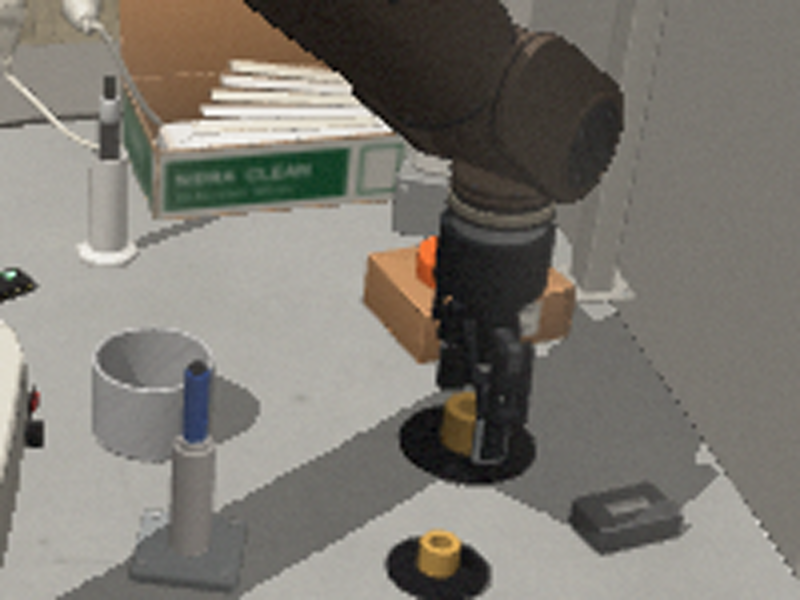

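Run:
```python
from h import *
c=imaging.read_camera("side")
for x in (.452,.505,.555):
  print(((proj(c,[[x,-.446,.023],[x,-.457,.023],[x,-.435,.023]])-[320,100])*4).round().tolist())
```

```text
[[490.0, 469.0], [506.0, 468.0], [474.0, 470.0]]
[[469.0, 425.0], [484.0, 424.0], [453.0, 426.0]]
[[449.0, 387.0], [464.0, 386.0], [435.0, 388.0]]
```

The near finger shows at crop (490,462). The prediction was (490,469), so it is lined up on the bush. Closing.

Emit:
apply_moves([
  {"tx": 0,"ty": 0,"tz": -2,"wx": 0,"wy": 0,"wz": 0},
  {"tx": 0,"ty": 0,"tz": -2,"wx": 0,"wy": 0,"wz": 0},
  {"tx": 0,"ty": 0,"tz": -2,"wx": 0,"wy": 0,"wz": 0},
  {"tx": 0,"ty": 0,"tz": -2,"wx": 0,"wy": 0,"wz": 0},
  {"tx": 0,"ty": 0,"tz": -2,"wx": 0,"wy": 0,"wz": 0},
  {"tx": 0,"ty": 0,"tz": -2,"wx": 0,"wy": 0,"wz": 0},
  {"tx": 0,"ty": 0,"tz": -2,"wx": 0,"wy": 0,"wz": 0},
  {"tx": 0,"ty": 0,"tz": -2,"wx": 0,"wy": 0,"wz": 0},
  {"tx": 0,"ty": 0,"tz": -2,"wx": 0,"wy": 0,"wz": 0},
  {"tx": 0,"ty": 0,"tz": -2,"wx": 0,"wy": 0,"wz": 0},
], hand=0, force=50)

```text
time: 5.65
eef_pos: [0.5054, -0.4463, 0.1865]
tcp_rot: [1.0, 0.0, 0.0, 0.0]
contact_force: [-1.2, 0.4, 5.7]
opening: 0.438
```

```bash
python3 look.py 5
python3 - <<'E'
from h import *
C={"side":imaging.read_camera("side")}
i=C["side"]["img"]; bx=(415,458,194,224)
m=box(i.max(2)<48,*bx)
# compare the flange outline lower edge before vs after
old=cv2.imread("pics/raw_side4.png")[:,:,::-1]
for nm,im in (("old",old),("new",i)):
    d=box(im.max(2)<48,*bx); L=np.r_[circ(.048,.005),circ(.048,.009)]
    ig=np.zeros((400,640),bool); ig[:207]=1
    print(nm,fit([(C["side"],(cv2.morphologyEx((d|box(brass(im),*bx)).astype(np.uint8),cv2.MORPH_CLOSE,np.ones((5,5)))).astype(np.float32),ig)],L,[.505,-.446]))
E
```

```text
{'time': 5.65, 'qpos': [-0.8736, 0.525, 1.6921, -0.0003, 0.9237, -0.8735], 'eef_pos': [0.5054, -0.4463, 0.1865], 'tcp_rot': [1.0, 0.0001, 0.0002, 0.0004], 'contact_force': [-1.2096, 0.44, 5.7183], 'opening': 0.438}
side [[444.8, 155.2], [437.6, 203.7], [436.8, 209.0]] crop [[499.0, 221.0], [470.0, 415.0], [467.0, 436.0]]
top [[450.8, 184.0], [433.4, 193.0], [431.7, 193.9]] crop [[483.0, 216.0], [414.0, 252.0], [407.0, 256.0]]
old (array([ 0.51042425, -0.44616364]), np.float64(7.84522819519043))
new (array([ 0.51441534, -0.4466604 ]), np.float64(7.488243103027344))
```

View pics/side5.png

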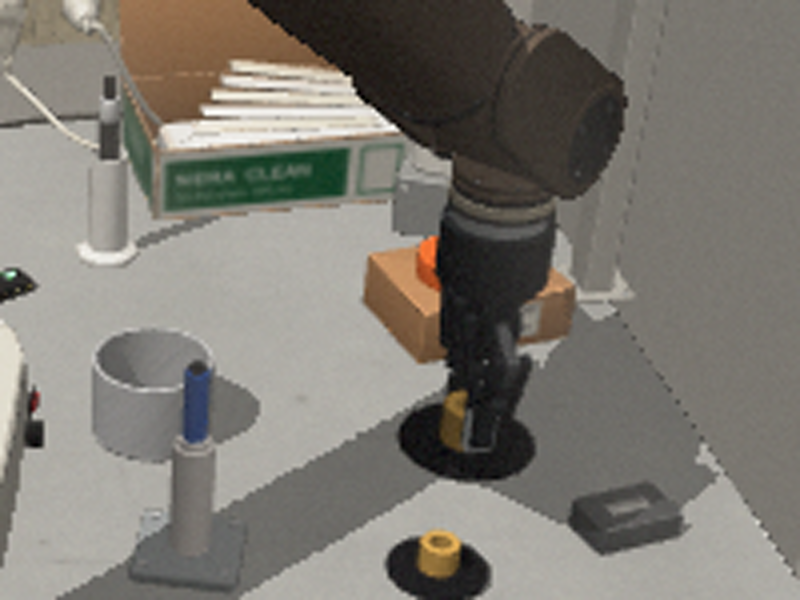

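The lid is gripped: opening 0.438, about 37 mm. It slid about 4 mm in +x on closing, so the top camera is right in x and the side camera is biased by about +9 mm. Lifting and carrying to the pot at (0.550, -0.226).

Emit:
apply_moves([
  {"tx": 0,"ty": 0,"tz": -10,"wx": 0,"wy": 0,"wz": 0},
  {"tx": 0,"ty": 0,"tz": -25,"wx": 0,"wy": 0,"wz": 0},
  {"tx": 0,"ty": 0,"tz": -40,"wx": 0,"wy": 0,"wz": 0},
  {"tx": 0,"ty": 0,"tz": -60,"wx": 0,"wy": 0,"wz": 0},
  {"tx": 0,"ty": 0,"tz": -80,"wx": 0,"wy": 0,"wz": 0},
  {"tx": 0,"ty": 0,"tz": -95,"wx": 0,"wy": 0,"wz": 0},
  {"tx": 0,"ty": 0,"tz": -100,"wx": 0,"wy": 0,"wz": 0},
  {"tx": 0,"ty": 0,"tz": -100,"wx": 0,"wy": 0,"wz": 0},
])

```text
time: 6.6
eef_pos: [0.5055, -0.4462, 0.2872]
tcp_rot: [1.0, 0.0, 0.001, 0.001]
contact_force: [-0.1, 1.1, -1.4]
opening: 0.435
```

Emit:
apply_moves([
  {"tx": 2,"ty": -10,"tz": 0,"wx": 0,"wy": 0,"wz": 0},
  {"tx": 6,"ty": -30,"tz": 0,"wx": 0,"wy": 0,"wz": 0},
  {"tx": 11,"ty": -55,"tz": 0,"wx": 0,"wy": 0,"wz": 0},
  {"tx": 16,"ty": -80,"tz": 0,"wx": 0,"wy": 0,"wz": 0},
  {"tx": 22,"ty": -105,"tz": 0,"wx": 0,"wy": 0,"wz": 0},
  {"tx": 27,"ty": -130,"tz": 0,"wx": 0,"wy": 0,"wz": 0},
  {"tx": 32,"ty": -155,"tz": 0,"wx": 0,"wy": 0,"wz": 0},
  {"tx": 37,"ty": -180,"tz": 0,"wx": 0,"wy": 0,"wz": 0},
  {"tx": 41,"ty": -200,"tz": 0,"wx": 0,"wy": 0,"wz": 0},
  {"tx": 44,"ty": -215,"tz": 0,"wx": 0,"wy": 0,"wz": 0},
  {"tx": 45,"ty": -220,"tz": 0,"wx": 0,"wy": 0,"wz": 0},
  {"tx": 45,"ty": -220,"tz": 0,"wx": 0,"wy": 0,"wz": 0},
])

```text
time: 7.8
eef_pos: [0.5503, -0.225, 0.2853]
tcp_rot: [1.0, 0.001, -0.0, -0.0]
contact_force: [-0.0, -0.6, -1.3]
opening: 0.433
```

```bash
python3 look.py 6
```

```text
{'time': 7.8, 'qpos': [-0.5587, 0.237, 1.869, -0.0002, 1.0363, -0.56], 'eef_pos': [0.5503, -0.225, 0.2853], 'tcp_rot': [1.0, 0.0007, -0.0003, -0.0001], 'contact_force': [-0.0249, -0.6067, -1.3162], 'opening': 0.4334}
side [[360.4, 117.4], [358.7, 169.6], [358.5, 175.2]] crop [[162.0, 70.0], [155.0, 278.0], [154.0, 301.0]]
top [[367.0, 156.4], [359.7, 169.9], [359.0, 171.3]] crop [[148.0, 106.0], [119.0, 160.0], [116.0, 165.0]]
```

View pics/side6.png

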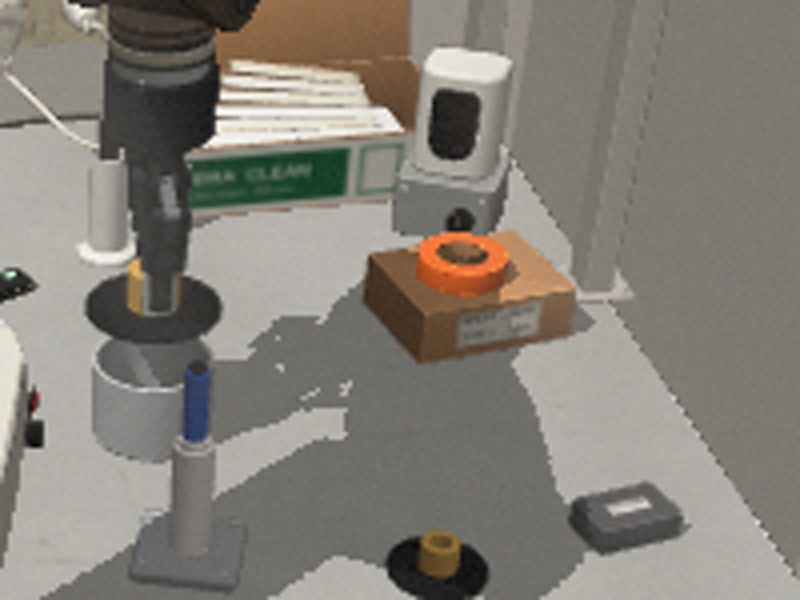

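View pics/raw_top6.png

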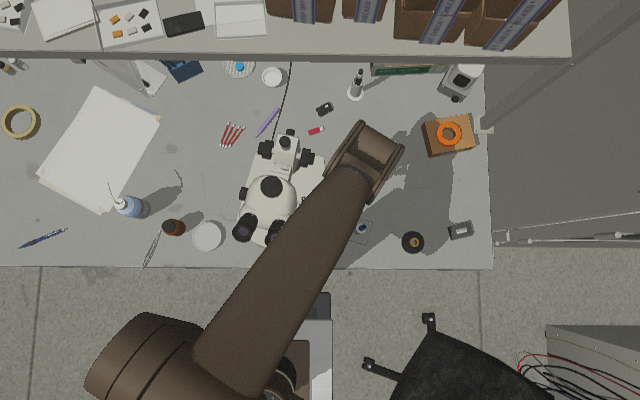

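```bash
cat > side6.py <<'E'
from h import *
c=imaging.read_camera("side"); i=c["img"]; s=readout.get_state(); p=s["eef_pos"]; z=p[2]-.1863
old=cv2.imread("pics/side0.png")[:,:,::-1]
bx=(335,380,155,190)
dk=box((i.max(2)<60),*bx); 
print("z",z)
m=cv2.morphologyEx((dk|box(brass(i),*bx)).astype(np.uint8),cv2.MORPH_CLOSE,np.ones((5,5)))
L=np.r_[circ(.048,z+.005),circ(.048,z+.009)]
q=hullmask(c,L+[p[0],p[1],0]); ys,xs=np.nonzero(q>.5); print("pred box",xs.min(),xs.max(),ys.min(),ys.max(),xs.mean(),ys.mean())
ig=np.zeros((400,640),bool); ig[:int(ys.mean())+0]=1
xy,e=fit([(c,m.astype(np.float32),ig)],L,[p[0],p[1]]); print("lid side fit",xy,e,"true",p[:2])
cv2.imwrite("pics/m6.png",m*255)
lid_off=proj(c,[[xy[0],xy[1],z]])-proj(c,[[p[0],p[1],z]]); print("pixel bias",lid_off)
d=spotter.trace("side","pot")[0]; print(d["confidence"])
E
python3 side6.py
python3 - <<'E'
from h import *
# pot with bias-corrected side and top, on initial images
S=imaging.read_camera("side"); T=imaging.read_camera("top")
ti=cv2.imread("pics/top0.png")
cv2.imwrite("pics/potz.png",cv2.resize(ti[150:205,330:400],None,fx=10,fy=10,interpolation=cv2.INTER_CUBIC))
xs=[(.550,-.2264)]
img=cv2.imread("pics/potz.png")
for (x,y),col in zip(xs,[(0,0,255)]):
    for r,z,cc in ((.044,.062,(0,0,255)),(.040,.062,(0,255,0)),(.044,0,(255,0,0))):
        p=proj(T,circ(r,z)+[x,y,0]); cv2.polylines(img,[(((p-[330,150])+.5)*10).astype(np.int32)],True,cc,1)
cv2.imwrite("pics/potz.png",img)
E
```

```text
z 0.09946327358205612
pred box 342 376 168 186 359.2821497120921 177.30518234165066
lid side fit [ 0.55974544 -0.2256836 ] 5.894871711730957 true [ 0.55022845 -0.22670133]
pixel bias [[-0.83005626 -1.70939693]]
0.91
```

View pics/potz.png

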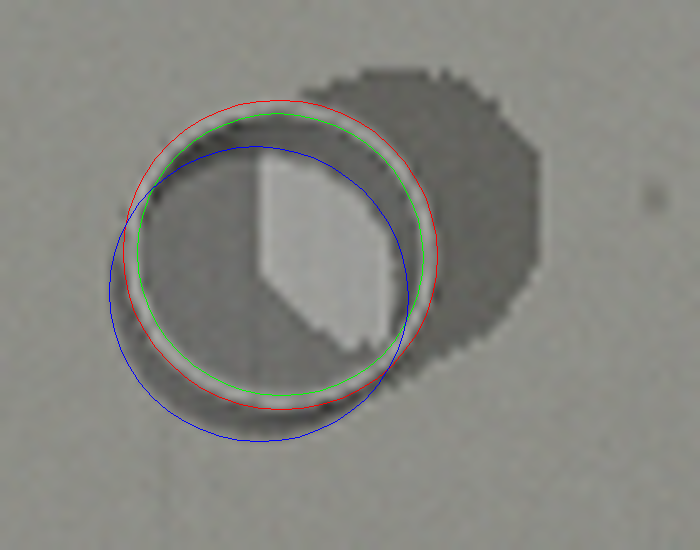

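The in-hand lid and the pot agree: the pot is at (0.550, -0.227) by the top view and about (0.549, -0.2275) by the side view after removing its bias. Lowering.

Emit:
apply_moves([
  {"tx": 0,"ty": 0,"tz": 10,"wx": 0,"wy": 0,"wz": 0},
  {"tx": 0,"ty": 0,"tz": 20,"wx": 0,"wy": 0,"wz": 0},
  {"tx": 0,"ty": 0,"tz": 28,"wx": 0,"wy": 0,"wz": 0},
  {"tx": 0,"ty": 0,"tz": 33,"wx": 0,"wy": 0,"wz": 0},
  {"tx": 0,"ty": 0,"tz": 36,"wx": 0,"wy": 0,"wz": 0},
  {"tx": 0,"ty": 0,"tz": 38,"wx": 0,"wy": 0,"wz": 0},
  {"tx": 0,"ty": 0,"tz": 40,"wx": 0,"wy": 0,"wz": 0},
  {"tx": 0,"ty": 0,"tz": 40,"wx": 0,"wy": 0,"wz": 0},
])

```text
time: 8.9
eef_pos: [0.5503, -0.2261, 0.2457]
tcp_rot: [1.0, 0.0, 0.0, 0.0]
contact_force: [0.3, 0.3, -0.8]
opening: 0.437
```

```bash
python3 look.py 7
```

```text
{'time': 8.9, 'qpos': [-0.5602, 0.2918, 1.8848, -0.0, 0.9649, -0.5602], 'eef_pos': [0.5503, -0.2261, 0.2457], 'tcp_rot': [1.0, 0.0, 0.0, 0.0], 'contact_force': [0.3488, 0.2773, -0.7949], 'opening': 0.4371}
side [[360.4, 131.5], [358.7, 181.8], [358.5, 187.2]] crop [[161.0, 126.0], [155.0, 327.0], [154.0, 349.0]]
top [[365.4, 160.2], [358.5, 172.8], [357.8, 174.1]] crop [[142.0, 121.0], [114.0, 171.0], [111.0, 176.0]]
```

View pics/side7.png

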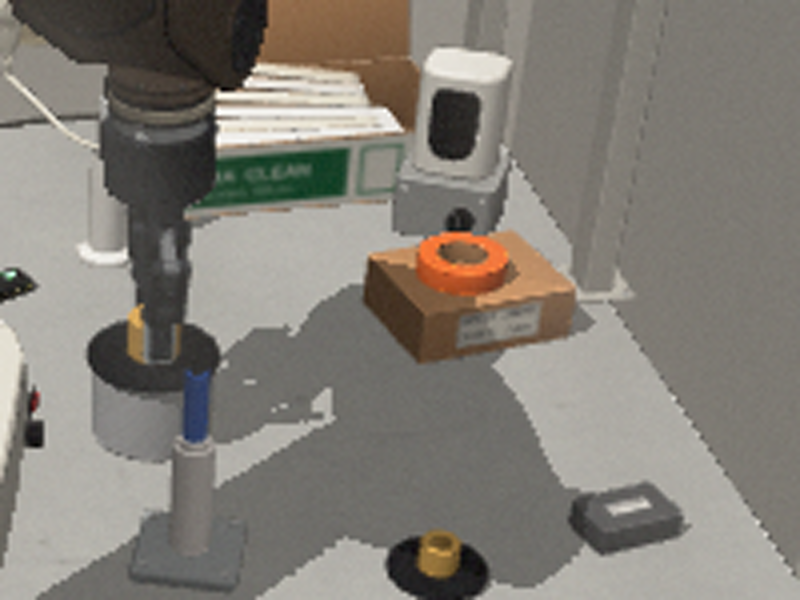

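Emit:
apply_moves([
  {"tx": 0,"ty": 0,"tz": 1,"wx": 0,"wy": 0,"wz": 0},
  {"tx": 0,"ty": 0,"tz": 1,"wx": 0,"wy": 0,"wz": 0},
  {"tx": 0,"ty": 0,"tz": 2,"wx": 0,"wy": 0,"wz": 0},
  {"tx": 0,"ty": 0,"tz": 2,"wx": 0,"wy": 0,"wz": 0},
])

```text
time: 9.4
eef_pos: [0.5503, -0.226, 0.2436]
tcp_rot: [1.0, -0.0, -0.0, -0.0]
contact_force: [-0.2, -0.7, -1.4]
opening: 0.432
```

Emit:
apply_moves([
  {"tx": 0,"ty": 0,"tz": 0.5,"wx": 0,"wy": 0,"wz": 0},
  {"tx": 0,"ty": 0,"tz": 1,"wx": 0,"wy": 0,"wz": 0},
  {"tx": 0,"ty": 0,"tz": 1,"wx": 0,"wy": 0,"wz": 0},
  {"tx": 0,"ty": 0,"tz": 1,"wx": 0,"wy": 0,"wz": 0},
])

```text
time: 9.8
eef_pos: [0.5504, -0.2261, 0.2436]
tcp_rot: [1.0, 0.0, -0.0, 0.0]
contact_force: [-3.5, 2.1, 5.8]
opening: 0.433
```

Contact is 6 N at the expected seated height. Releasing and rising.

Emit:
apply_moves([
  {"tx": 0,"ty": 0,"tz": -0.5,"wx": 0,"wy": 0,"wz": 0},
  {"tx": 0,"ty": 0,"tz": -0.5,"wx": 0,"wy": 0,"wz": 0},
  {"tx": 0,"ty": 0,"tz": -0.5,"wx": 0,"wy": 0,"wz": 0},
  {"tx": 0,"ty": 0,"tz": -0.5,"wx": 0,"wy": 0,"wz": 0},
  {"tx": 0,"ty": 0,"tz": -0.5,"wx": 0,"wy": 0,"wz": 0},
  {"tx": 0,"ty": 0,"tz": -0.5,"wx": 0,"wy": 0,"wz": 0},
  {"tx": 0,"ty": 0,"tz": -5,"wx": 0,"wy": 0,"wz": 0},
  {"tx": 0,"ty": 0,"tz": -20,"wx": 0,"wy": 0,"wz": 0},
  {"tx": 0,"ty": 0,"tz": -45,"wx": 0,"wy": 0,"wz": 0},
  {"tx": 0,"ty": 0,"tz": -75,"wx": 0,"wy": 0,"wz": 0},
  {"tx": 0,"ty": 0,"tz": -105,"wx": 0,"wy": 0,"wz": 0},
  {"tx": 0,"ty": 0,"tz": -105,"wx": 0,"wy": 0,"wz": 0},
], hand=1)

```text
time: 11.0
eef_pos: [0.5516, -0.2268, 0.3551]
tcp_rot: [1.0, 0.0, 0.005, 0.003]
contact_force: [0.7, -0.4, 0.6]
opening: 0.999
```

```bash
python3 look.py 8
```

```text
{'time': 11.0, 'qpos': [-0.56, 0.1584, 1.8217, 0.0, 1.1492, -0.5602], 'eef_pos': [0.5516, -0.2268, 0.3551], 'tcp_rot': [1.0, 0.0001, 0.0052, 0.0032], 'contact_force': [0.6839, -0.4279, 0.5589], 'opening': 0.9992}
side [[361.9, 91.2], [360.0, 146.8], [359.8, 152.7]] crop [[167.0, -35.0], [160.0, 187.0], [159.0, 211.0]]
top [[372.0, 148.2], [363.4, 163.8], [362.6, 165.3]] crop [[168.0, 73.0], [134.0, 135.0], [130.0, 141.0]]
```

View pics/side8.png

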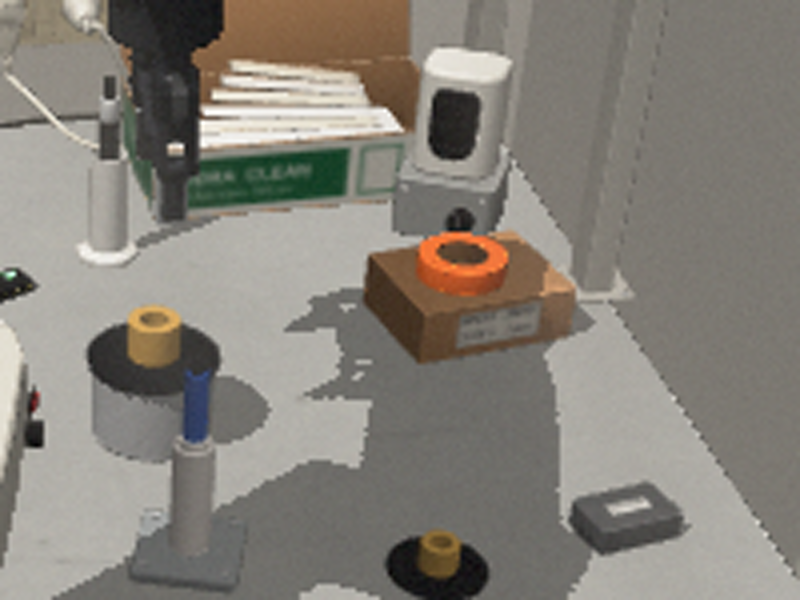

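The side view shows the lid level on the pot: flange crop (88–220, 355), bush at (155,335). Now refining the probe position from the unobstructed first top picture.

Run:
```python
from h import *
T=imaging.read_camera("top");S=imaging.read_camera("side")
ti=cv2.imread("pics/top0.png"); si=cv2.imread("pics/side0.png")
def ov(im,c,a,b,w,h,k,x,y,out):
    img=cv2.resize(im[b:b+h,a:a+w],None,fx=k,fy=k,interpolation=cv2.INTER_CUBIC)
    for r,z,cc in ((.0105,.097,(0,255,0)),(.014,.092,(255,255,0)),(.008,.151,(0,0,255)),(.008,.147,(0,165,255)),(.008,.097,(255,0,255))):
        p=proj(c,circ(r,z)+[x,y,0]); cv2.polylines(img,[(((p-[a,b])+.5)*k).astype(np.int32)],True,cc,1)
    cv2.imwrite(out,img)
ov(ti,T,340,210,40,40,14,.401,-.230,"pics/pt.png")
ov(si,S,350,180,40,75,8,.401,-.230,"pics/ps.png")
```

```text
(no output)
```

View pics/pt.png

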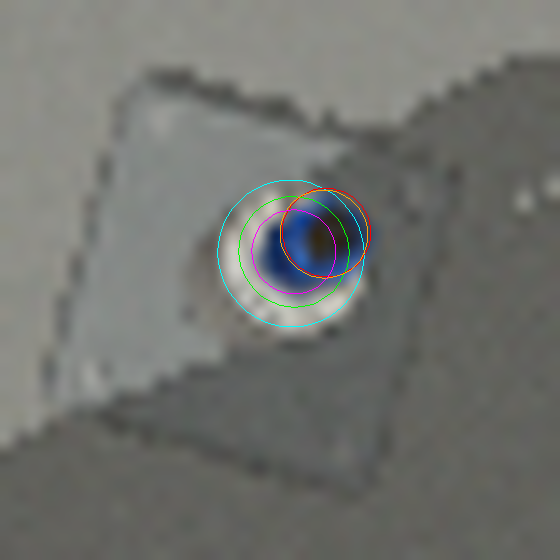

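View pics/ps.png

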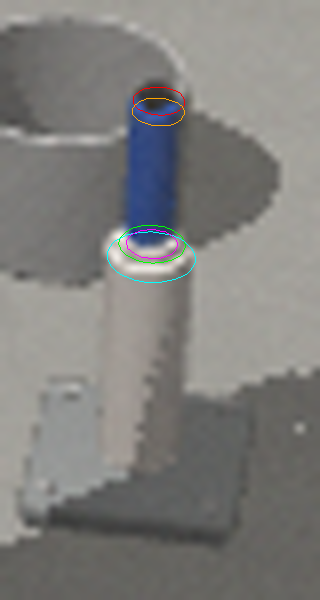

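Emit:
apply_moves([
  {"tx": -15,"ty": 0,"tz": 0,"wx": 0,"wy": 0,"wz": 0},
  {"tx": -40,"ty": 1,"tz": 0,"wx": 0,"wy": 0,"wz": 0},
  {"tx": -70,"ty": 2,"tz": 0,"wx": 0,"wy": 0,"wz": 0},
  {"tx": -100,"ty": 3,"tz": 0,"wx": 0,"wy": 0,"wz": 0},
  {"tx": -130,"ty": 4,"tz": 0,"wx": 0,"wy": 0,"wz": 0},
  {"tx": -147,"ty": 4,"tz": 0,"wx": 0,"wy": 0,"wz": 0},
  {"tx": -150,"ty": 4,"tz": 0,"wx": 0,"wy": 0,"wz": 0},
  {"tx": -150,"ty": 4,"tz": 0,"wx": 0,"wy": 0,"wz": 0},
  {"tx": -150,"ty": 4,"tz": 0,"wx": 0,"wy": 0,"wz": 0},
])

```text
time: 12.1
eef_pos: [0.4008, -0.2301, 0.3475]
tcp_rot: [1.0, 0.0, -0.0, -0.0]
contact_force: [-0.6, 0.1, 0.6]
opening: 0.999
```

```bash
python3 look.py 9;  python3 - <<'E'
from h import *
T=imaging.read_camera("top");ti=T["img"][:,:,::-1].copy()
a,b,k=335,145,10
img=cv2.resize(ti[b:b+55,a:a+60],None,fx=k,fy=k,interpolation=cv2.INTER_CUBIC)
for r,z,cc in ((.048,.066,(0,255,0)),(.019,.096,(0,0,255)),(.010,.096,(255,0,0))):
    p=proj(T,circ(r,z)+[.5504,-.2261,0]); cv2.polylines(img,[(((p-[a,b])+.5)*k).astype(np.int32)],True,cc,1)
cv2.imwrite("pics/lid9.png",img)
E
```

```text
{'time': 12.1, 'qpos': [-0.7413, -0.1395, 2.1369, 0.0002, 1.1445, -0.7416], 'eef_pos': [0.4008, -0.2301, 0.3475], 'tcp_rot': [1.0, 0.0001, -0.0, -0.0002], 'contact_force': [-0.6114, 0.1256, 0.6122], 'opening': 0.999}
side [[373.0, 118.3], [370.1, 177.8], [369.8, 184.1]] crop [[212.0, 73.0], [201.0, 311.0], [199.0, 336.0]]
top [[373.8, 219.8], [364.8, 225.0], [364.0, 225.5]] crop [[175.0, 359.0], [139.0, 380.0], [136.0, 382.0]]
```

View pics/side9.png

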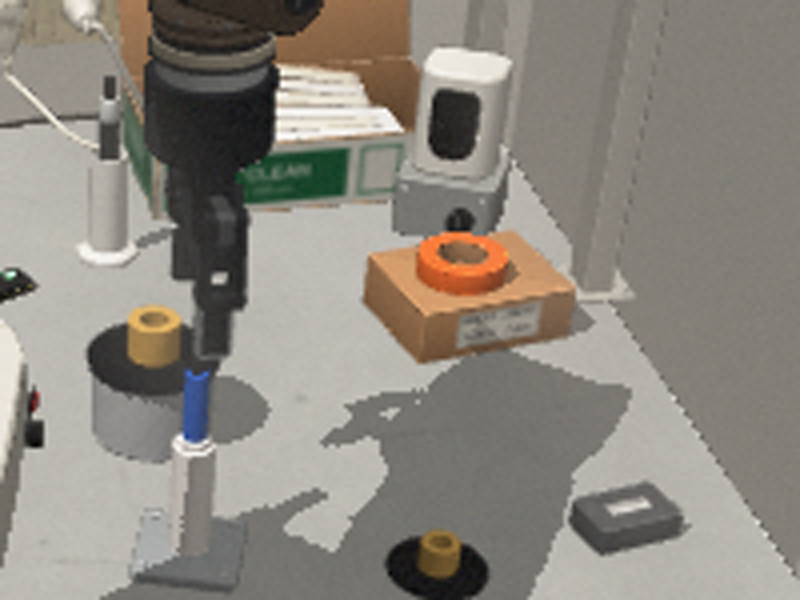

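View pics/lid9.png

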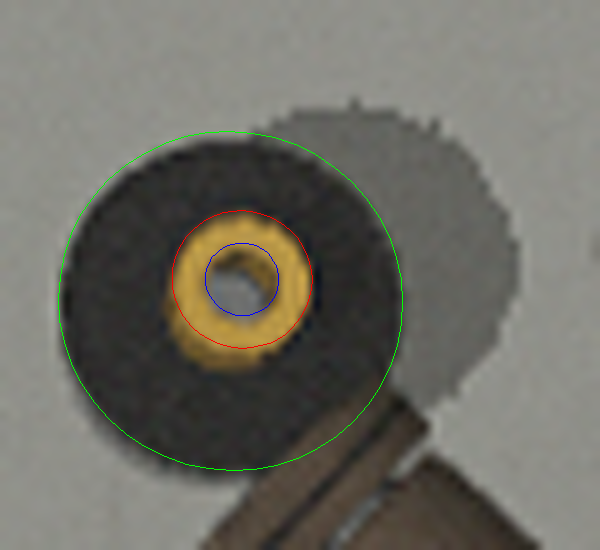

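Run:
```python
from h import *
z=.057
B=np.r_[circ(.019,z+.009),circ(.019,z+.039)]; L=np.r_[circ(.048,z+.005),circ(.048,z+.009)]
for n,bx in (("top",(338,380,155,198)),("side",(335,380,170,202))):
    c=imaging.read_camera(n); i=c["img"]
    b=box(brass(i),*bx).astype(np.uint8); b=cv2.morphologyEx(b,cv2.MORPH_CLOSE,np.ones((5,5)))
    print(n,b.sum(),"bush",fit([(c,b.astype(np.float32))],B,[.55,-.226]))
    m=cv2.morphologyEx((box(i.max(2)<60,*bx)|(b>0)).astype(np.uint8),cv2.MORPH_CLOSE,np.ones((3,3)))
    ig=np.zeros((400,640),bool); ig|=cv2.dilate(b,np.ones((3,3)))>0
    if n=="top": ig[184:,362:]=1
    else: ig[190:,363:]=1
    print(n,"flange",fit([(c,m.astype(np.float32),ig)],L,[.55,-.226]))
```

```text
top 168 bush (array([ 0.54970143, -0.22611148]), np.float64(8.79793930053711))
top flange (array([ 0.54769946, -0.226458  ]), np.float64(31.518924713134766))
side 181 bush (array([ 0.55843465, -0.22521228]), np.float64(8.605474472045898))
side flange (array([ 0.55588342, -0.22820669]), np.float64(182.662109375))
```

The lid's bush fits at (0.5497, -0.2261) by top camera, against (0.5504, -0.2261) from the release pose. Descending on the probe.

Emit:
apply_moves([
  {"tx": 0,"ty": 0,"tz": 12,"wx": 0,"wy": 0,"wz": 0},
  {"tx": 0,"ty": 0,"tz": 24,"wx": 0,"wy": 0,"wz": 0},
  {"tx": 0,"ty": 0,"tz": 36,"wx": 0,"wy": 0,"wz": 0},
  {"tx": 0,"ty": 0,"tz": 48,"wx": 0,"wy": 0,"wz": 0},
  {"tx": 0,"ty": 0,"tz": 60,"wx": 0,"wy": 0,"wz": 0},
  {"tx": 0,"ty": 0,"tz": 67,"wx": 0,"wy": 0,"wz": 0},
  {"tx": 0,"ty": 0,"tz": 67,"wx": 0,"wy": 0,"wz": 0},
  {"tx": 0,"ty": 0,"tz": 67,"wx": 0,"wy": 0,"wz": 0},
])

```text
time: 13.15
eef_pos: [0.4004, -0.2302, 0.2808]
tcp_rot: [1.0, -0.0, 0.0, 0.0]
contact_force: [0.2, 0.2, 0.8]
opening: 1.0
```

```bash
python3 look.py 10
```

```text
{'time': 13.15, 'qpos': [-0.7419, -0.0458, 2.1863, 0.0, 1.001, -0.7419], 'eef_pos': [0.4004, -0.2302, 0.2808], 'tcp_rot': [1.0, -0.0, 0.0001, 0.0], 'contact_force': [0.1502, 0.2342, 0.8184], 'opening': 0.9997}
side [[371.8, 145.1], [369.1, 200.7], [368.8, 206.6]] crop [[207.0, 181.0], [196.0, 403.0], [195.0, 427.0]]
top [[369.6, 222.4], [361.8, 227.0], [361.0, 227.4]] crop [[158.0, 370.0], [127.0, 388.0], [124.0, 390.0]]
```

View pics/side10.png

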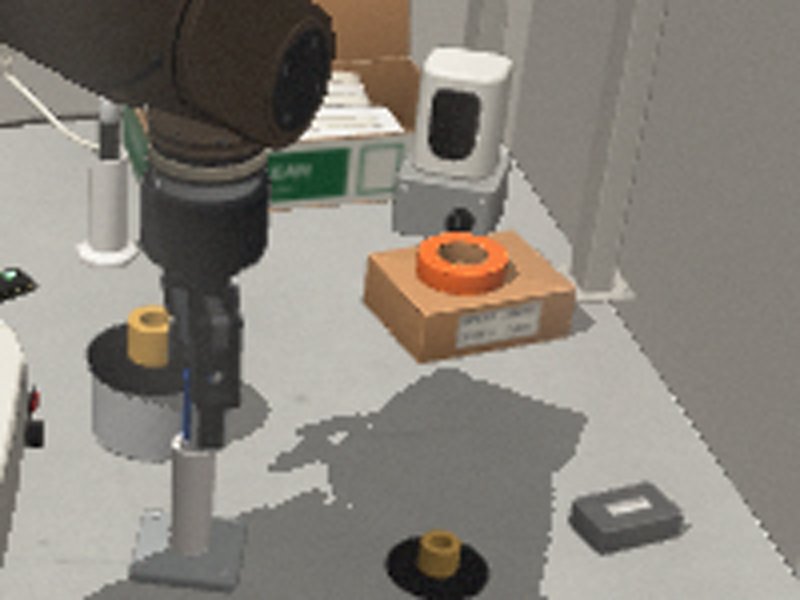

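View pics/top10.png

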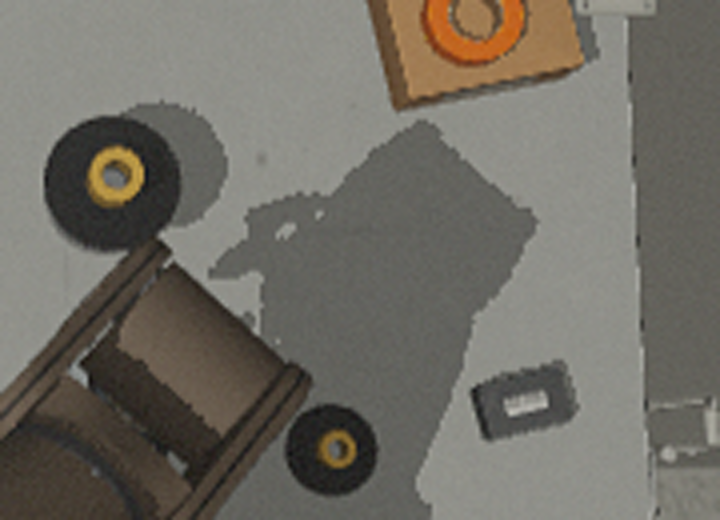

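Emit:
apply_moves([
  {"tx": 0,"ty": 0,"tz": 0,"wx": 0,"wy": 0,"wz": 0},
  {"tx": 0,"ty": 0,"tz": 0,"wx": 0,"wy": 0,"wz": 0},
  {"tx": 0,"ty": 0,"tz": 0,"wx": 0,"wy": 0,"wz": 0},
  {"tx": 0,"ty": 0,"tz": 0,"wx": 0,"wy": 0,"wz": 0},
  {"tx": 0,"ty": 0,"tz": 0,"wx": 0,"wy": 0,"wz": 0},
  {"tx": 0,"ty": 0,"tz": 0,"wx": 0,"wy": 0,"wz": 0},
  {"tx": 0,"ty": 0,"tz": 0,"wx": 0,"wy": 0,"wz": 0},
  {"tx": 0,"ty": 0,"tz": 0,"wx": 0,"wy": 0,"wz": 0},
  {"tx": 0,"ty": 0,"tz": 0,"wx": 0,"wy": 0,"wz": 0},
  {"tx": 0,"ty": 0,"tz": 0,"wx": 0,"wy": 0,"wz": 0},
  {"tx": 0,"ty": 0,"tz": 0,"wx": 0,"wy": 0,"wz": 0},
  {"tx": 0,"ty": 0,"tz": 0,"wx": 0,"wy": 0,"wz": 0},
], hand=0, force=40)

```text
time: 14.45
eef_pos: [0.4003, -0.2301, 0.2807]
tcp_rot: [1.0, -0.0, 0.0, 0.0]
contact_force: [0.6, 0.2, 0.9]
opening: 0.173
```

```bash
python3 look.py 11
```

```text
{'time': 14.45, 'qpos': [-0.7419, -0.0461, 2.1866, 0.0, 1.0009, -0.7419], 'eef_pos': [0.4003, -0.2301, 0.2807], 'tcp_rot': [1.0, -0.0, 0.0, 0.0], 'contact_force': [0.5842, 0.24, 0.9193], 'opening': 0.1733}
side [[371.7, 145.2], [369.0, 200.8], [368.7, 206.7]] crop [[207.0, 181.0], [196.0, 403.0], [195.0, 427.0]]
top [[369.5, 222.5], [361.7, 227.0], [361.0, 227.5]] crop [[158.0, 370.0], [127.0, 388.0], [124.0, 390.0]]
```

View pics/side11.png

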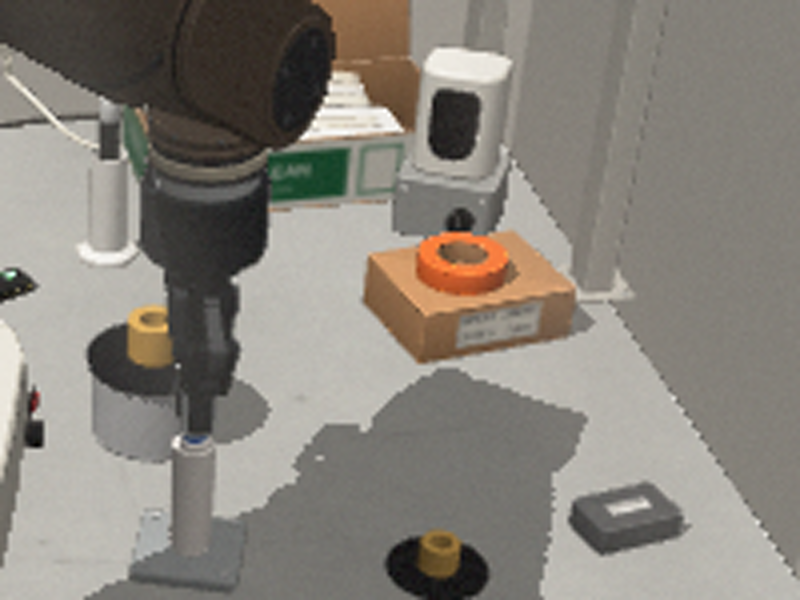

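Emit:
apply_moves([
  {"tx": 0,"ty": 0,"tz": -4,"wx": 0,"wy": 0,"wz": 0},
  {"tx": 0,"ty": 0,"tz": -12,"wx": 0,"wy": 0,"wz": 0},
  {"tx": 0,"ty": 0,"tz": -22,"wx": 0,"wy": 0,"wz": 0},
  {"tx": 0,"ty": 0,"tz": -32,"wx": 0,"wy": 0,"wz": 0},
  {"tx": 0,"ty": 0,"tz": -42,"wx": 0,"wy": 0,"wz": 0},
  {"tx": 0,"ty": 0,"tz": -52,"wx": 0,"wy": 0,"wz": 0},
  {"tx": 0,"ty": 0,"tz": -62,"wx": 0,"wy": 0,"wz": 0},
  {"tx": 0,"ty": 0,"tz": -72,"wx": 0,"wy": 0,"wz": 0},
  {"tx": 0,"ty": 0,"tz": -82,"wx": 0,"wy": 0,"wz": 0},
  {"tx": 0,"ty": 0,"tz": -94,"wx": 0,"wy": 0,"wz": 0},
  {"tx": 0,"ty": 0,"tz": -105,"wx": 0,"wy": 0,"wz": 0},
  {"tx": 0,"ty": 0,"tz": -110,"wx": 0,"wy": 0,"wz": 0},
])

```text
time: 15.75
eef_pos: [0.4005, -0.2302, 0.3925]
tcp_rot: [1.0, -0.0, 0.001, 0.001]
contact_force: [-0.1, -0.0, -0.1]
opening: 0.171
```

Emit:
apply_moves([
  {"tx": 0,"ty": 0,"tz": 0,"wx": 0,"wy": 0,"wz": 0},
  {"tx": 0,"ty": 0,"tz": 0,"wx": 0,"wy": 0,"wz": 0},
])

```text
time: 15.95
eef_pos: [0.4002, -0.23, 0.3904]
tcp_rot: [1.0, -0.0, -0.0, -0.0]
contact_force: [-0.9, -0.9, -0.3]
opening: 0.177
```

```bash
python3 look.py 12
```

```text
{'time': 15.95, 'qpos': [-0.7419, -0.1882, 2.0967, 0.0, 1.2336, -0.7419], 'eef_pos': [0.4002, -0.23, 0.3904], 'tcp_rot': [1.0, -0.0, -0.0002, -0.0002], 'contact_force': [-0.8884, -0.9334, -0.2891], 'opening': 0.1769}
side [[373.9, 100.1], [370.9, 162.4], [370.6, 169.0]] crop [[216.0, 0.0], [204.0, 249.0], [202.0, 276.0]]
top [[376.8, 218.3], [367.0, 224.0], [366.0, 224.6]] crop [[187.0, 353.0], [148.0, 376.0], [144.0, 378.0]]
```

View pics/side12.png

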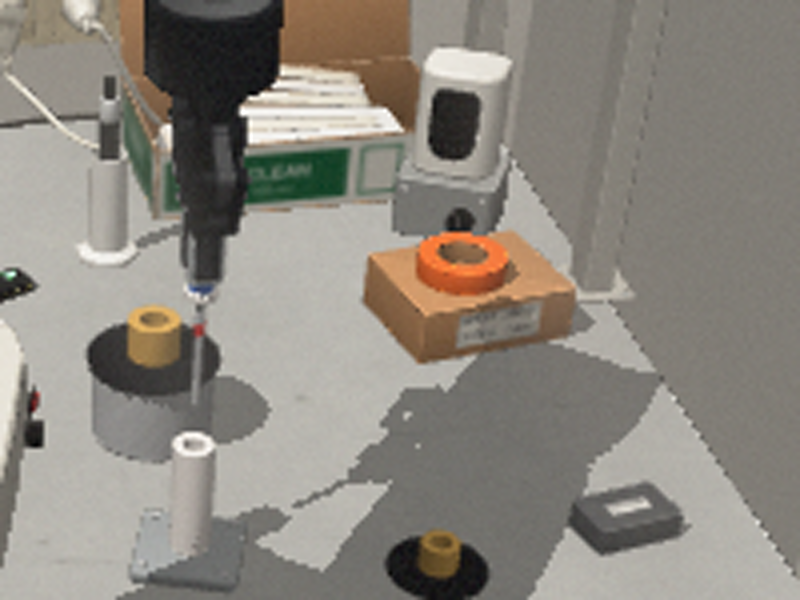

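Run:
```python
from h import *
c=imaging.read_camera("side"); i=c["img"]; s=readout.get_state(); p=s["eef_pos"]
z0=.013+p[2]-.2807
P=proj(c,[[p[0],p[1],z0+z] for z in (0,.052,.056,.060,.079,.084)]); print("pred tip,band lo/mid/hi,collar",P.round(2).tolist())
ii=i.astype(int); red=box((ii[:,:,0]>ii[:,:,1]+40)&(ii[:,:,0]>ii[:,:,2]+40),362,378,170,190)
w=np.where(red,ii[:,:,0]-ii[:,:,1:].max(2),0); ys,xs=np.nonzero(red); print("red",xs.min(),xs.max(),ys.min(),ys.max(),(w.sum(0)*np.arange(640)).sum()/w.sum(),(w.sum(1)*np.arange(400)).sum()/w.sum())
img=cv2.resize(i[165:215,350:390,::-1],None,fx=12,fy=12,interpolation=cv2.INTER_NEAREST); cv2.imwrite("pics/rod12.png",img)
```

```text
pred tip,band lo/mid/hi,collar [[368.93, 201.95], [369.79, 184.32], [369.86, 182.93], [369.93, 181.53], [370.26, 174.8], [370.35, 173.01]]
red 362 370 178 183 366.06704980842915 180.98850574712642
```

View pics/rod12.png

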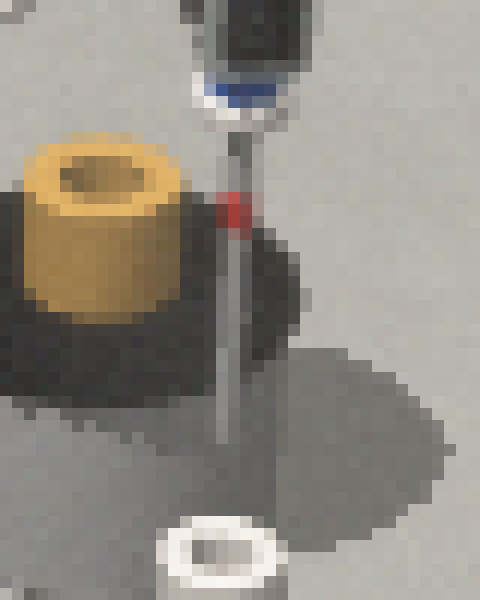

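The side view shows the probe free of the stand and hanging straight: red band at crop (199,330), tip at (195,402). It sits in the hand within about 1 mm of the prediction. Carrying it over the guide.

Emit:
apply_moves([
  {"tx": 5,"ty": 0,"tz": 0,"wx": 0,"wy": 0,"wz": 0},
  {"tx": 18,"ty": 0,"tz": 0,"wx": 0,"wy": 0,"wz": 0},
  {"tx": 34,"ty": -1,"tz": 0,"wx": 0,"wy": 0,"wz": 0},
  {"tx": 52,"ty": -1,"tz": 0,"wx": 0,"wy": 0,"wz": 0},
  {"tx": 70,"ty": -2,"tz": 0,"wx": 0,"wy": 0,"wz": 0},
  {"tx": 88,"ty": -2,"tz": 0,"wx": 0,"wy": 0,"wz": 0},
  {"tx": 106,"ty": -3,"tz": 0,"wx": 0,"wy": 0,"wz": 0},
  {"tx": 124,"ty": -4,"tz": 0,"wx": 0,"wy": 0,"wz": 0},
  {"tx": 140,"ty": -4,"tz": 0,"wx": 0,"wy": 0,"wz": 0},
  {"tx": 148,"ty": -4,"tz": 0,"wx": 0,"wy": 0,"wz": 0},
  {"tx": 150,"ty": -4,"tz": 0,"wx": 0,"wy": 0,"wz": 0},
  {"tx": 150,"ty": -4,"tz": 0,"wx": 0,"wy": 0,"wz": 0},
])

```text
time: 17.3
eef_pos: [0.5505, -0.2259, 0.3903]
tcp_rot: [1.0, 0.0, -0.0, -0.0]
contact_force: [0.4, -0.1, 0.2]
opening: 0.172
```

Emit:
apply_moves([
  {"tx": 0,"ty": 0,"tz": 0,"wx": 0,"wy": 0,"wz": 0},
  {"tx": 0,"ty": 0,"tz": 0,"wx": 0,"wy": 0,"wz": 0},
  {"tx": 0,"ty": 0,"tz": 0,"wx": 0,"wy": 0,"wz": 0},
])

```text
time: 17.6
eef_pos: [0.5499, -0.2261, 0.3909]
tcp_rot: [1.0, -0.0, 0.0, 0.0]
contact_force: [-0.1, 0.5, -1.3]
opening: 0.171
```

```bash
cat > rod.py <<'E'
from h import *
import sys
c=imaging.read_camera("side"); i=c["img"]; s=readout.get_state(); p=s["eef_pos"]; print(s["time"],p,s["tcp_rot"],s["contact_force"],s["opening"])
z0=.013+p[2]-.2807; print("tip z",z0)
P=proj(c,[[p[0],p[1],z0+z] for z in (0,.052,.056,.060,.079)]); print("pred tip,band lo/mid/hi,collar",P.round(2).tolist()," mouth",proj(c,[[.550,-.2261,.096]]).round(2))
a,b,w,h,k=335,140,46,65,9
img=cv2.resize(i[b:b+h,a:a+w,::-1],None,fx=k,fy=k,interpolation=cv2.INTER_NEAREST); cv2.imwrite(f"pics/rod{sys.argv[1]}.png",img)
print("pred in crop tip,bandmid,mouth",[((q-[a,b]+.5)*k).round().tolist() for q in (P[0],P[2],proj(c,[[.550,-.2261,.096]])[0])])
E
python3 rod.py 13
```

```text
17.65 [ 0.54996903 -0.22612378  0.39091039] [ 9.99999974e-01 -2.00470337e-04  9.13521732e-05  5.17720496e-05] [-0.23149348 -0.0272781  -0.85984043] 0.17328840630979578
tip z 0.12321038819886088
pred tip,band lo/mid/hi,collar [[359.07, 171.87], [359.61, 155.28], [359.66, 153.97], [359.7, 152.66], [359.91, 146.36]]  mouth [[358.78 180.25]]
pred in crop tip,bandmid,mouth [[221.0, 291.0], [226.0, 130.0], [219.0, 367.0]]
```

View pics/rod13.png

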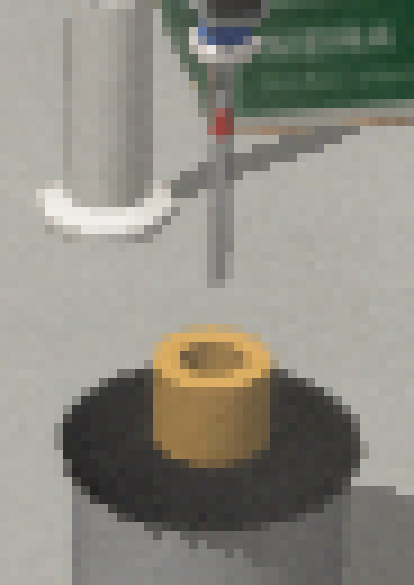

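Tip is at crop (216,286) and the bush mouth centre at (211,357). The probe is about 0.7 mm to the right of centre. I'll correct that and lower partway.

Emit:
apply_moves([
  {"tx": 0,"ty": -0.7,"tz": 0,"wx": 0,"wy": 0,"wz": 0},
  {"tx": 0,"ty": -0.7,"tz": 5,"wx": 0,"wy": 0,"wz": 0},
  {"tx": 0,"ty": -0.7,"tz": 12,"wx": 0,"wy": 0,"wz": 0},
  {"tx": 0,"ty": -0.7,"tz": 20,"wx": 0,"wy": 0,"wz": 0},
  {"tx": 0,"ty": -0.7,"tz": 26,"wx": 0,"wy": 0,"wz": 0},
  {"tx": 0,"ty": -0.7,"tz": 30,"wx": 0,"wy": 0,"wz": 0},
  {"tx": 0,"ty": -0.7,"tz": 32,"wx": 0,"wy": 0,"wz": 0},
  {"tx": 0,"ty": -0.7,"tz": 32,"wx": 0,"wy": 0,"wz": 0},
])

```text
time: 18.45
eef_pos: [0.5503, -0.2253, 0.3583]
tcp_rot: [1.0, -0.0, -0.0, -0.0]
contact_force: [0.2, -0.2, -0.7]
opening: 0.176
```

```bash
python3 rod.py 14
```

```text
18.5 [ 0.55035849 -0.22537556  0.35871091] [ 1.00000000e+00  1.65604699e-05 -4.74261590e-06  7.98942751e-06] [ 0.11141436 -0.0095346  -0.1471544 ] 0.17682797657862415
tip z 0.09101091006711565
pred tip,band lo/mid/hi,collar [[358.46, 181.71], [358.98, 165.59], [359.02, 164.32], [359.07, 163.04], [359.26, 156.92]]  mouth [[358.78 180.25]]
pred in crop tip,bandmid,mouth [[216.0, 380.0], [221.0, 223.0], [219.0, 367.0]]
```

View pics/rod14.png

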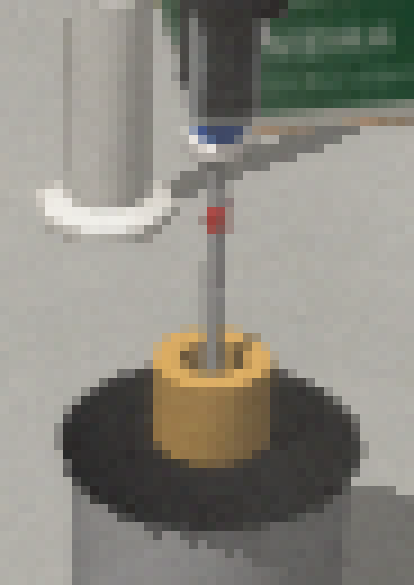

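Emit:
apply_moves([
  {"tx": 0,"ty": -0.3,"tz": 3,"wx": 0,"wy": 0,"wz": 0},
  {"tx": 0,"ty": -0.3,"tz": 8,"wx": 0,"wy": 0,"wz": 0},
  {"tx": 0,"ty": -0.3,"tz": 15,"wx": 0,"wy": 0,"wz": 0},
  {"tx": 0,"ty": -0.3,"tz": 22,"wx": 0,"wy": 0,"wz": 0},
  {"tx": 0,"ty": -0.3,"tz": 29,"wx": 0,"wy": 0,"wz": 0},
  {"tx": 0,"ty": -0.3,"tz": 36,"wx": 0,"wy": 0,"wz": 0},
  {"tx": 0,"ty": -0.3,"tz": 41,"wx": 0,"wy": 0,"wz": 0},
  {"tx": 0,"ty": -0.3,"tz": 44,"wx": 0,"wy": 0,"wz": 0},
  {"tx": 0,"ty": -0.3,"tz": 44,"wx": 0,"wy": 0,"wz": 0},
  {"tx": 0,"ty": -0.3,"tz": 44,"wx": 0,"wy": 0,"wz": 0},
])

```text
time: 19.5
eef_pos: [0.5504, -0.2251, 0.3149]
tcp_rot: [1.0, 0.0, 0.0, 0.0]
contact_force: [0.0, 0.7, 0.1]
opening: 0.178
```

```bash
cat >> rod.py <<'E'
ii=i.astype(float); sub=np.s_[150:190,352:366]
w=np.clip(ii[:,:,0]-ii[:,:,1]-15- np.clip((ii[:,:,1]-ii[:,:,2])*2.0,0,None),0,None)[sub]
ys,xs=np.mgrid[150:190,352:366]; print("red centroid",(w*xs).sum()/w.sum(),(w*ys).sum()/w.sum(), "rows",w.sum(1).round().astype(int).tolist())
E
python3 rod.py 15
```

```text
19.55 [ 0.55043892 -0.22513674  0.31516077] [ 9.99999920e-01 -1.71881643e-06  3.36082271e-04  2.16020601e-04] [ 1.05875623 -0.1627079   0.39202844] 0.17648867953248493
tip z 0.04746077327336651
pred tip,band lo/mid/hi,collar [[357.95, 194.66], [358.45, 179.13], [358.49, 177.91], [358.53, 176.68], [358.72, 170.79]]  mouth [[358.78 180.25]]
pred in crop tip,bandmid,mouth [[211.0, 496.0], [216.0, 346.0], [219.0, 367.0]]
red centroid 357.92024539877303 177.38036809815952 rows [0, 0, 0, 0, 0, 0, 0, 0, 0, 0, 0, 0, 0, 0, 0, 0, 0, 0, 0, 0, 0, 0, 0, 0, 0, 0, 24, 53, 86, 0, 0, 0, 0, 0, 0, 0, 0, 0, 0, 0]
```

View pics/rod15.png

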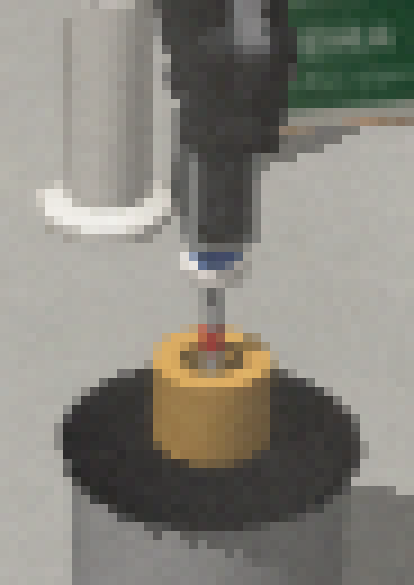

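Emit:
apply_moves([
  {"tx": 0,"ty": 0.2,"tz": 2,"wx": 0,"wy": 0,"wz": 0},
  {"tx": 0,"ty": 0.4,"tz": 4,"wx": 0,"wy": 0,"wz": 0},
  {"tx": 0,"ty": 0.5,"tz": 6,"wx": 0,"wy": 0,"wz": 0},
  {"tx": 0,"ty": 0.5,"tz": 6.8,"wx": 0,"wy": 0,"wz": 0},
  {"tx": 0,"ty": 0.5,"tz": 6.8,"wx": 0,"wy": 0,"wz": 0},
  {"tx": 0,"ty": 0.5,"tz": 6.8,"wx": 0,"wy": 0,"wz": 0},
  {"tx": 0,"ty": 0.5,"tz": 6.8,"wx": 0,"wy": 0,"wz": 0},
  {"tx": 0,"ty": 0.5,"tz": 6.8,"wx": 0,"wy": 0,"wz": 0},
])

```text
time: 20.35
eef_pos: [0.5503, -0.2256, 0.308]
tcp_rot: [1.0, 0.0, 0.0, 0.0]
contact_force: [0.7, 0.0, -0.2]
opening: 0.174
```

```bash
python3 rod.py 16
python3 - <<'E'
from h import *
print(np.mean([ (imaging.read_camera("side"),readout.get_state()["eef_pos"])[1] for _ in range(6)],0))
c=imaging.read_camera("side"); i=c["img"]; cv2.imwrite("pics/z16.png",cv2.resize(i[165:195,342:376,::-1],None,fx=20,fy=20,interpolation=cv2.INTER_CUBIC))
cv2.imwrite("pics/full16.png",i[:,:,::-1])
# bush top ellipse by rendering fit: bush mask
z=.057; B=np.r_[circ(.019,z+.009),circ(.019,z+.039)]
b=cv2.morphologyEx(box(brass(cv2.imread("pics/raw_side9.png")[:,:,::-1]),335,380,170,202).astype(np.uint8),cv2.MORPH_CLOSE,np.ones((5,5)))
xy,_=fit([(c,b.astype(np.float32))],B,[.55,-.226]); print("mouth px obs",proj(c,[[*xy,.096]]))
E
```

```text
20.4 [ 0.55032309 -0.22556408  0.30802309] [9.99999996e-01 2.33210419e-05 7.18334171e-05 4.42513528e-05] [ 0.3528184   1.04756413 -0.12184763] 0.17534975339566736
tip z 0.040323085341473164
pred tip,band lo/mid/hi,collar [[358.04, 196.75], [358.54, 181.32], [358.58, 180.1], [358.62, 178.88], [358.81, 173.03]]  mouth [[358.78 180.25]]
pred in crop tip,bandmid,mouth [[212.0, 515.0], [217.0, 365.0], [219.0, 367.0]]
red centroid 357.9959677419355 179.26612903225808 rows [0, 0, 0, 0, 0, 0, 0, 0, 0, 0, 0, 0, 0, 0, 0, 0, 0, 0, 0, 0, 0, 0, 0, 0, 0, 0, 0, 0, 37, 108, 103, 0, 0, 0, 0, 0, 0, 0, 0, 0]
[ 0.55030539 -0.22554894  0.30795558]
mouth px obs [[357.92849757 178.7231322 ]]
```

View pics/rod16.png

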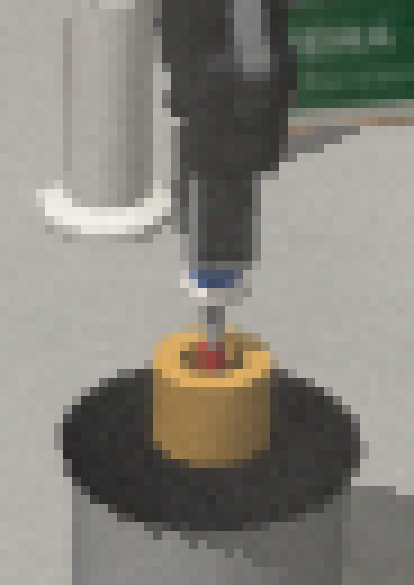

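View pics/z16.png

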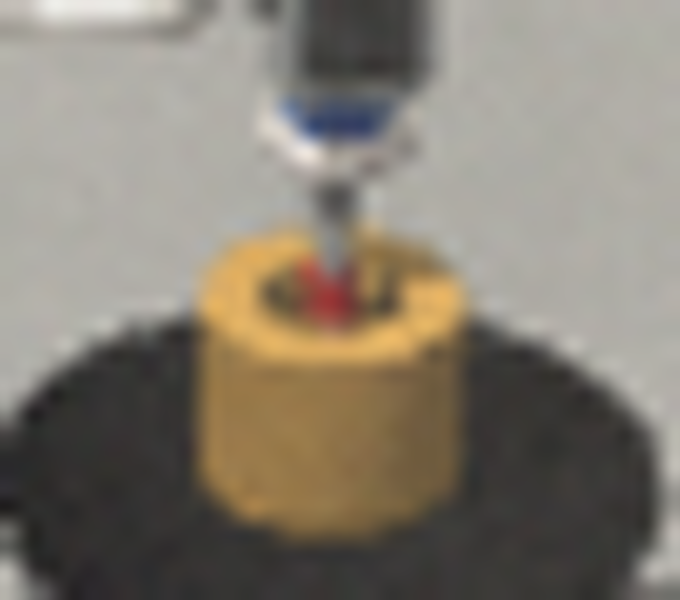

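View pics/full16.png

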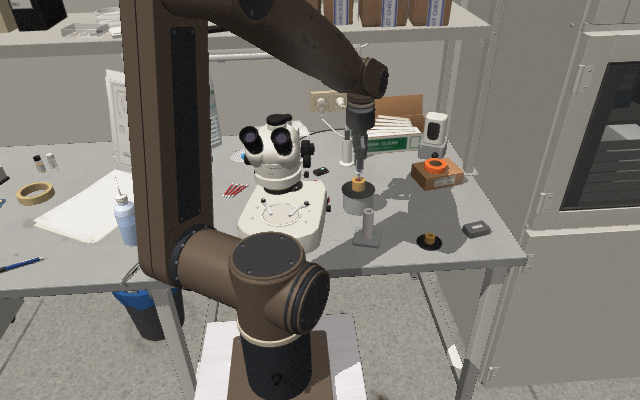

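The red band sits at (358.0, 179.1), the mouth centre at (357.9, 178.9) and forces are about zero. Handing in.

Emit:
apply_moves([
  {"tx": 0,"ty": 0,"tz": 0,"wx": 0,"wy": 0,"wz": 0},
  {"tx": 0,"ty": 0,"tz": 0,"wx": 0,"wy": 0,"wz": 0},
  {"tx": 0,"ty": 0,"tz": 0,"wx": 0,"wy": 0,"wz": 0},
])

```text
time: 21.05
eef_pos: [0.5503, -0.2256, 0.3079]
tcp_rot: [1.0, -0.0, -0.0, -0.0]
contact_force: [0.5, 0.6, -0.9]
opening: 0.178
```

```bash
python3 -c "
from plant import ctrl,readout
s=readout.get_state();print(s['time'],s['eef_pos'],s['contact_force'],s['opening']);print(ctrl.sign_off())"
```

```text
21.05 [ 0.55030377 -0.22555233  0.30791656] [ 0.50306885  0.63103821 -0.87365646] 0.17773742478530888
the job is handed in; nothing more can be done
None
```

The large black lid is seated on the pot and released. The probe is held upright through its brass guide with the red band at the mouth. I handed the job in at 21 s of the 64 s.

**Lid:** it met the rim at the height expected for seating, with a push of about 6 N. Both cameras then showed it level and centred on the pot.

**Probe:** I lifted it straight out of the stand and lowered it in steps. At the end:
- **Position:** the band is within about 0.4 px (roughly 1 mm) of the mouth centre in the side view.
- **Depth:** the arm position puts the tip at about 40 mm, which is the wanted height.
- **Contact:** force readings stayed at noise level, about 1 N, throughout the descent.

**Bystanders:** the grey block, the dish and the jar were not touched. In the last side picture the block is where it was, but the arm hides the jar and the dish there.

**Checks that disagreed:**
- The side camera put things 5 to 9 mm too far in x compared with the top camera and the grasps. I relied on the top camera and the grasp for x, and used the side view only for relative positions.
- Side-view estimates of the probe's height in the grip varied by about 1 to 2 mm during the descent.
- The arm hid the hole from the top camera at the end, so centring in x rests on the grasp and arm position, not on a picture.

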